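# Thread the pastry roller onto its spindle and hang it in the stand

## Robot

A 6-joint arm with a two-finger parallel gripper is mounted at the origin on a cart in front of the work surface, level with it; the furniture and walls round the work are solid. World frame = base frame: x ahead of the robot, y to its left, z up, the work surface at z = 0. Lengths are in m, angles in rad, forces in N, time in s.
With the tool pointing down it reaches from about 0.35 to 0.775 m from the base axis. Payload 7.3 kg.
Tool frame: the origin (TCP) lies on the centre line of the jaws, within the pads' length; the fingertips stand 14 mm ahead of it and the grasp point (between the pads) lies 5 mm behind it; y points along the fingers, z is the direction in which the jaws open and shut, and the axes are right-handed (so a half turn about y gives the same grasp; the last joint's range is limited). The gripper opens to 92 mm and grips with 3 to 60 N. Pads are 19 mm wide; open, the fingers measure 130 mm over their backs; the gripper's body (75 mm by 190 mm) begins 47 mm behind the grasp point.
Start: joints at [1.152, 0.342, 1.524, -0, 1.275, -0.146], TCP at [0.141, 0.506, 0.215] pointing down, gripper open.
Joint ranges: [-2.53, 2.53], [-0.77, 2.02], [0.04, 2.7], [-1, 4.14], [0.28, 2.66], [-3.11, 3.11]. Speed limits (rad/s): [2.57, 2.57, 3.14, 3.14, 3.14, 3.14].

## Interface

Orientations are given as a unit quaternion [x, y, z, w].
In Python, from plant import robot, viewer, hand_in gives the robot as it stands. The module is installed in compiled form; this text tells all that it offers.
- The arm moves only by the shell command python3 -m pendant 'ROWS'. ROWS is text: rows parted by semicolons, each of 5 numbers parted by spaces: the opening, from 0 (shut) to 1 (fully open), then the shift along the tool's x, y, z in m, then the turn about the tool's y in rad. A call has 1 to 5 rows; each row shifts and turns the commanded pose from where the row before left it, along the tool's axes as they then stand; what a row does not reach is not made up. A row lasts 1/10 s, in which the tool goes at most 50 mm and 8.59 degrees, less where a joint would pass 70% of its speed; a pose out of reach is approached as far as the arm can. A call with a gripper value outside its range is refused whole. The fingers move at their own pace and stop on an object; the grip force is fixed at half the most. Time passes only in rows, so rows that do not move let the fingers close. It gives the time, the measured TCP pose, the force and the opening at its end, in the units of the state.
- robot.observe(): the state, without advancing time (a new reading comes with each control period).
- viewer.capture(name): name is "side" or "top" or "wrist"; returns a dict with "img" (480x640x3 uint8, blue, green, red), "range_z" (480x640 float32, m along the optical axis (not along the pixel's ray), 0 where there is no reading), "mtx" (3x3 intrinsics, pixels), "k1" (the pictures are not rectified: a ray, as slopes to the right and down, at radius r is drawn at 1 + k1 r^2 times it, then the intrinsics apply), "view" (4x4, takes a point from world to camera coordinates). Camera axes: x right, y up, looking along -z (the intrinsics and any distortion apply to the point x, -y, -z); pixel columns grow to the right and rows downward; lengths in m; the calibration is good to about 2 mm. A picture is of the moment at which its call begins.
- hand_in(): hands the job in, once; it reports no verdict.
The state is a dict: "time": time; "joints": joint angles; "qvel": joint speeds; "tau": joint torques, N m; "ee_pos": TCP position; "tool_rot": TCP orientation; "force": force on the tool from outside, world axes, zero at the start; "ft_torque": the same for the moment, N m; "gripper_width": opening from 0.0 (shut) to 1.0 (fully open).
Only numpy, scipy, OpenCV 4.12 (cv2) and the standard library are available. Lean on these libraries where they do the work, as an engineer would, in place of code of your own. Each camera call takes 0.05 s, during which the arm holds its last target.

## Task

Take the spindle out of its stand, slide it through the bore of the roller lying on the drying rest and push on until the roller is held snugly between the spindle's collar and the rest's rear stop: a firm but gentle push, held for about a second. Then lift the roller off on the spindle and set it gently down in the stand, spindle lying in both forks as it lay at first and the roller between them. Leave the mug, jar, orange and box beside it where they are.

Things in the scene. Friction and masses are not known exactly. Their poses are not given: they have to be found in the camera images.
- spindle_grip (a point): Middle of the spindle's dark wooden handle, the place to grip (square bar 20 x 20 mm, 66 mm long). The spindle is a straight steel rod, about 90 g; +x runs along it from handle to tip. It starts level in the stand's forks. Along +x from here: handle ends at 33 mm, bare neck (10 mm thick) to 55, collar (28 mm across) 55 to 63, rod (10 mm thick, round nose) to the tip at 183.
- spindle_collar (a point): Centre of the front face of the spindle's collar (28 mm across, 8 mm thick), on the rod's axis, 63 mm from the handle's middle; +x runs along the rod to the tip, 120 mm away. The roller seats against this face.
- spindle_tip (a point): Very tip of the spindle's rod, on its axis, 120 mm from the collar's front face.
- roller_center (a point): Centre of the wooden roller, a loose plain cylinder 50 mm across and 70 mm long, 55 to 115 g, with a bore 14 mm across right through it along its x axis. It lies on its side on the rest's rails, its axis level, 36 mm above the table. It slides along the rails with a drag of about 1 N.
- rest: Drying rest, fixed, white base 190 x 78 mm; origin under its middle at table height, +x along its rails. Two steel rails, 36 mm apart, tops 17 mm above the table, carry the roller, whose axis lies over the rest's line y = 0. The spindle comes in from the -x end, which is open; at the +x side stands the rear stop.
- stop_track: Track of the rear stop on the rest's base; origin and axes as those of the rest. It carries a rigid grey stop, 62 mm high, with a slot 26 mm wide, open above, that lets the rod pass. The stop is set anew each time and not reported: its front face is at x = 40 to 70 mm, 10 to 60 mm past the roller's end. Find it by feel: the push rises steeply there. 5 to 15 N is right; over 25 N is too much.
- stand: Wooden stand, fixed, base 150 x 70 mm; origin under its middle at table height, +x from the handle's fork to the tip's fork. Two upright forks 10 mm thick at x = -51.5 and +51.5 mm, ending about 82 mm above the table, each with a notch 15 mm wide, open at the top and flared there to about 30 mm. The roller fits between collar and second fork with 9 mm to spare.
- stand_home (a point): Where the centre of the collar's front face belongs when the spindle is home: 32.5 mm to the -x side of the stand's middle, 60 mm above the table (lying level); +x is the way the rod points. The neck lies in the first fork, collar inside and handle outside it, with 6 mm play either way, the rod in the second fork.
- mug: Green and white mug, 101 mm high, standing to the right; a bystander. Origin under its middle.
- jam_jar: Small glass jar of jam, 64 mm across, 87 mm high, standing to the right; a bystander. Origin under its middle.
- orange: Orange, 77 mm, to the left; a bystander.
- tea_box: Carton, 65 x 142 x 73 mm, at the back left; a bystander. Origin under its middle.
Mind the look-alikes: they are no part of the job. Leave any blue, turquoise or yellow look-alike of the part that bears roller_center alone.

How it is judged:
By the outcome, as a careful person would: the job done as asked, in the order asked, and still so for the second after the job is handed in, with the robot touching nothing.
It also fails if it takes over 69 s, if anything falls off the work surface, if the arm or the gripper's body presses on something with over 40 N, if the wrist force passes 120 N, or if a joint passes its speed limit or range.

## Working session

There is one attempt and no reset: what is moved stays moved. The work goes in short steps, Python scripts to look and compute and a shell command to move; the robot and the scene stay as the last step left them, time stands still between calls to the robot, and variables do not carry over. Pictures are saved under pics/ and viewed, and the job is handed in when it is done.

```bash
mkdir -p pics; ls; cat > h.py <<'E'
import numpy as np, cv2
from plant import robot, viewer
def cap(n,save=None):
    c=viewer.capture(n)
    if save: cv2.imwrite('pics/'+save,c['img'])
    return c
def ray(c,u,v):
    m=c['mtx'];k=c['k1']
    d=np.array([(u-m[0,2])/m[0,0],(v-m[1,2])/m[1,1]])
    s=d.copy()
    for _ in range(30): s=d/(1+k*(s@s))
    R=c['view'][:3,:3];t=c['view'][:3,3]
    return -R.T@t, R.T@np.array([s[0],-s[1],-1.])
def onz(c,u,v,z):
    o,d=ray(c,u,v); return o+d*(z-o[2])/d[2]
def pt(c,u,v):
    o,d=ray(c,u,v); return o+d*float(c['range_z'][int(round(v)),int(round(u))])
def proj(c,p):
    q=c['view'][:3,:3]@np.array(p)+c['view'][:3,3]
    s=np.array([q[0],-q[1]])/-q[2]; s=s*(1+c['k1']*(s@s))
    return c['mtx'][0,0]*s[0]+c['mtx'][0,2], c['mtx'][1,1]*s[1]+c['mtx'][1,2]
E
python3 - <<'E'
from h import *
for n in ['side','top','wrist']:
    c=cap(n,n+'0.png'); print(n,c['mtx'].round(1).tolist(),c['k1'],c['view'].round(3).tolist())
    np.savez('/tmp/'+n+'0.npz',**c)
print(robot.observe())
E
```

```text
pics
side [[479.8, 0.0, 328.2], [0.0, 479.8, 241.0], [0.0, 0.0, 1.0]] -0.13275175810163373 [[0.931, -0.366, 0.015, -0.524], [0.159, 0.442, 0.883, -0.156], [-0.33, -0.819, 0.469, -1.161], [0.0, 0.0, 0.0, 1.0]]
top [[485.5, 0.0, 321.0], [0.0, 485.5, 238.0], [0.0, 0.0, 1.0]] 0.025091550952037394 [[-0.025, -1.0, -0.004, -0.003], [0.981, -0.025, 0.19, -0.533], [-0.19, 0.001, 0.982, -1.291], [0.0, 0.0, 0.0, 1.0]]
wrist [[355.6, 0.0, 316.6], [0.0, 355.6, 235.0], [0.0, 0.0, 1.0]] 0.01104384916036216 [[0.269, 0.963, -0.002, -0.525], [-0.926, 0.258, -0.276, 0.034], [-0.265, 0.076, 0.961, -0.391], [0.0, 0.0, 0.0, 1.0]]
{'time': 0.15, 'joints': array([ 1.15197753e+00,  3.42614988e-01,  1.52474823e+00,  2.66968933e-05,
        1.27538692e+00, -1.45995979e-01]), 'qvel': array([ 0.00102389, -0.00381318, -0.00440091,  0.00012591,  0.0019491 ,
        0.00106681]), 'tau': array([ 1.25884453e-03, -4.31463110e+01, -2.44354069e+01,  7.19047501e-02,
        5.36909723e-02, -1.14339480e-04]), 'ee_pos': array([0.14131062, 0.50532296, 0.21439469]), 'tool_rot': array([ 0.70092804, -0.09628399,  0.09603856, -0.70014703]), 'force': array([0.17452999, 0.69070334, 0.07737042]), 'ft_torque': array([ 0.01295842, -0.02062438,  0.0255525 ]), 'gripper_width': 0.9986583304856459}
```

View pics/side0.png

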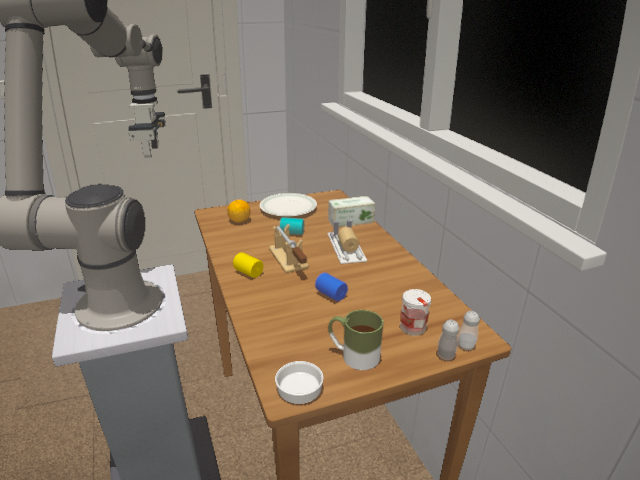

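View pics/top0.png

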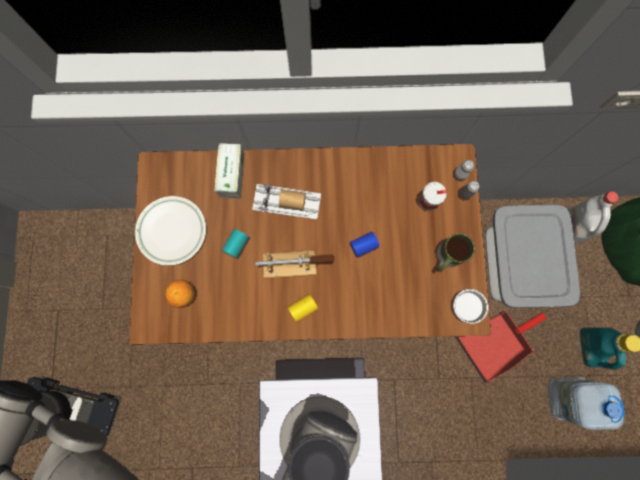

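View pics/wrist0.png

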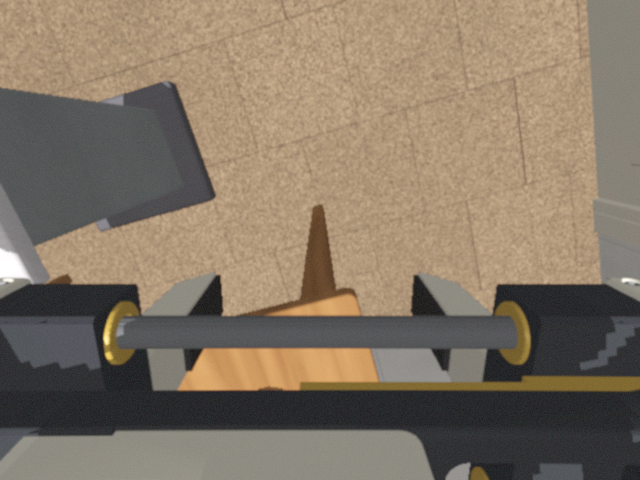

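Candidates for the roller: wooden roller on the rest, top (292,200). Look-alikes: turquoise (236,243), blue (365,244), yellow (303,308). The wooden one on the rails fits the description. Now a close crop.

```bash
python3 - <<'E'
import cv2
a=cv2.imread('pics/top0.png')[170:290,235:345]; cv2.imwrite('pics/crop0.png',cv2.resize(a,None,fx=5,fy=5,interpolation=cv2.INTER_CUBIC)[:600])
a=cv2.imread('pics/side0.png')[195:285,260:380]; cv2.imwrite('pics/crop1.png',cv2.resize(a,None,fx=6,fy=6,interpolation=cv2.INTER_CUBIC))
E
```

```text
(no output)
```

View pics/crop0.png

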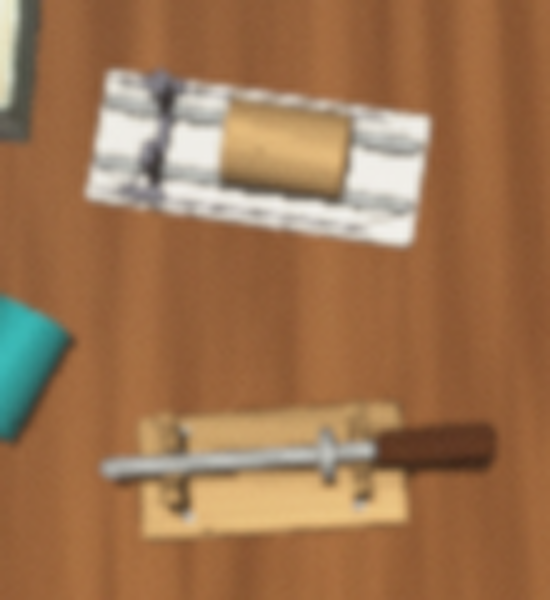

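View pics/crop1.png

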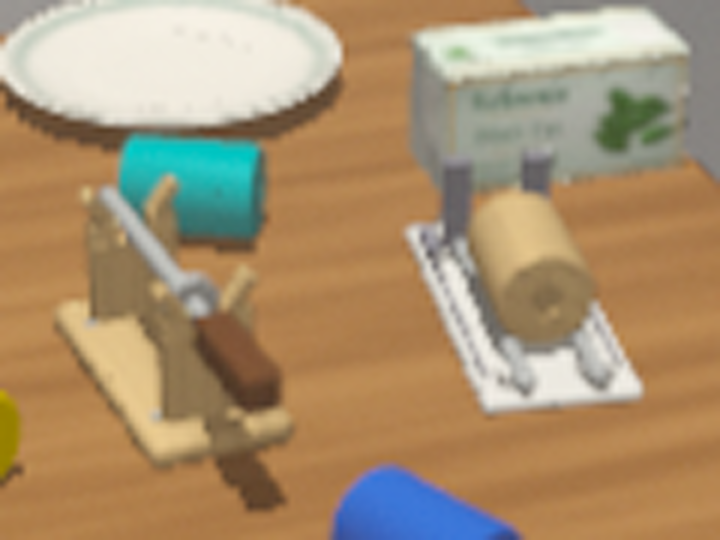

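The wooden roller is confirmed at (292,200), on the white rest with the grey stop at its left (+y). The spindle points left too, handle at (322,259). Coarse positions next:

```bash
python3 - <<'E'
from h import *
c=dict(np.load('/tmp/top0.npz'))
img=c['img']; hsv=cv2.cvtColor(img,cv2.COLOR_BGR2HSV)
for n,u,v,z in [('handle mid',322,259.3,.07),('tip',256,263.6,.06),('collar',300.5,261,.06),('roller R',304.5,203,.05),('roller L',280,200,.05)]:
    print(n,onz(c,u,v,z).round(4))
# rest base & stand corners
for n,pts,z in [('rest',[(108,70),(430,116),(412,246),(86,198)],.006),('stand',[(140,418),(402,403),(408,522),(144,538)],.012)]:
    P=np.array([onz(c,235+x/5,170+y/5,z) for x,y in pts]); print(n,P.round(4).tolist(),P.mean(0).round(4), [round(float(np.linalg.norm(P[i]-P[(i+1)%4])),4) for i in range(4)])
    a=(P[0]+P[3]-P[1]-P[2]); print('yaw +x',np.degrees(np.arctan2(a[1],a[0])))
print(pt(c,292,200),pt(c,322,259),pt(c,275,252))
from scipy.spatial.transform import Rotation as R
print(R.from_quat(robot.observe()['tool_rot']).as_matrix().round(3))
E
```

```text
handle mid [ 0.4701 -0.0175  0.07  ]
tip [0.4644 0.162  0.06  ]
collar [0.4684 0.041  0.06  ]
roller R [0.6338 0.0275 0.05  ]
roller L [0.6442 0.0962 0.05  ]
rest [[0.7065, 0.1678, 0.006], [0.6739, -0.0196, 0.006], [0.5966, -0.0073, 0.006], [0.6298, 0.1805, 0.006]] [0.6517 0.0803 0.006 ] [0.1901, 0.0783, 0.1907, 0.0778]
yaw +x 80.04083081478753
stand [[0.4992, 0.1488, 0.012], [0.5041, 0.0004, 0.012], [0.4364, -0.0014, 0.012], [0.4311, 0.1466, 0.012]] [0.4677 0.0736 0.012 ] [0.1484, 0.0677, 0.1482, 0.0682]
yaw +x 91.95383886447924
[0.64169389 0.06210183 0.05609427] [ 0.47111035 -0.01756389  0.0690269 ] [0.50373457 0.11526538 0.00739108]
[[ 0.963 -0.     0.269]
 [-0.269 -0.001  0.963]
 [-0.    -1.    -0.001]]
```

```bash
python3 -m pendant '1 0 0 0 0.14; 1 0 0 0 0.14; 1 0 0 0 0.14; 1 0 0 0 0.14; 1 0 0 0 0.14'; python3 -m pendant '1 0 0 0 0.14; 1 0 0 0 0.14; 1 0 0 0 0.14; 1 0 0 0 0.14; 1 0.03 0 0.018 0'
python3 - <<'E'
from h import *
c=dict(np.load('/tmp/wrist0.npz')); R=c['view'][:3,:3];t=c['view'][:3,3]; print(-R.T@t)
c=dict(np.load('/tmp/top0.npz'))
for u,v,z in [(217,144,.073),(241,144,.073),(239,194,.073),(216,196,.073),(239,197,0.0)]: print(onz(c,u,v,z).round(3))
E
```

```text
time: 0.65
ee_pos: [0.1413, 0.5054, 0.2146]
tool_rot: [0.624, -0.332, 0.332, -0.624]
force: [-1.0, -0.2, -0.3]
gripper_width: 1.003
time: 1.15
ee_pos: [0.1596, 0.4778, 0.2145]
tool_rot: [-0.509, 0.491, -0.491, 0.509]
force: [0.2, 0.3, 0.7]
gripper_width: 0.999
[0.06944209 0.52601033 0.38442437]
[0.806 0.27  0.073]
[0.804 0.203 0.073]
[0.658 0.207 0.073]
[0.654 0.271 0.073]
[0.67 0.22 0.  ]
```

```bash
python3 -m pendant '1 0.042 0 0.024 0; 1 0.042 0 0.024 0; 1 0.042 0 0.024 0; 1 0.042 0 0.024 0; 1 0.042 0 0.024 0';python3 -m pendant '1 0.042 0 0.024 0; 1 0.042 0 0.024 0; 1 0.042 0 0.024 0; 1 0.042 0 0.024 0; 1 0.042 0 0.024 0'; python3 -m pendant '1 0.042 0 0.024 0; 1 0.042 0 0.024 0; 1 0 0 0 0;1 0 0 0 0'
python3 - <<'E'
from h import *
c=cap('wrist','w1.png'); np.savez('/tmp/w1.npz',**c); o=robot.observe(); print(o['ee_pos'],o['tool_rot'],o['joints'])
E
```

```text
time: 1.65
ee_pos: [0.2889, 0.2693, 0.2149]
tool_rot: [-0.509, 0.49, -0.49, 0.51]
force: [0.7, 0.6, 0.1]
gripper_width: 0.995
time: 2.15
ee_pos: [0.4169, 0.0638, 0.2149]
tool_rot: [-0.509, 0.491, -0.49, 0.509]
force: [0.7, 1.1, 0.1]
gripper_width: 0.999
time: 2.55
ee_pos: [0.4672, -0.0169, 0.2143]
tool_rot: [0.509, -0.492, 0.49, -0.509]
force: [-0.1, -0.0, 0.2]
gripper_width: 1.001
[ 0.46682435 -0.01602343  0.2144499 ] [ 0.50942178 -0.4911504   0.49001571 -0.5090632 ] [-1.98923464e-01  2.37369686e-01  1.67385270e+00  4.61703367e-04
  1.23199590e+00 -2.36398318e-01]
```

View pics/w1.png

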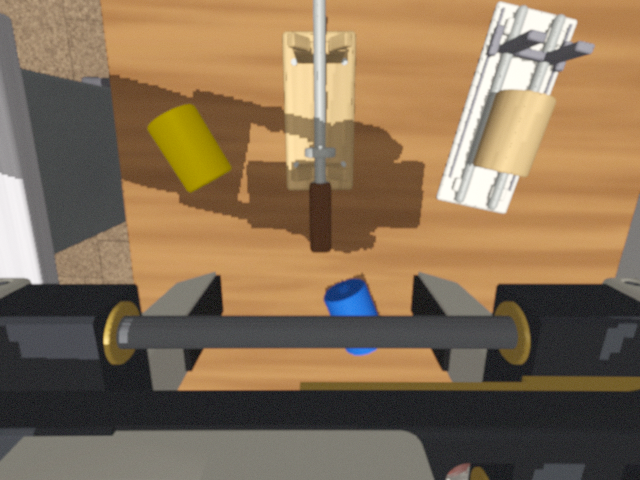

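Wrist view: handle (320,217), collar (320,153), rod upward to the edge; rest at upper right, its stop at (540,45), roller (515,132). Measuring.

```bash
cat > m.py <<'E'
from h import *
import sys
def run(f):
    c=dict(np.load(f)); hsv=cv2.cvtColor(c['img'],cv2.COLOR_BGR2HSV)
    return c,hsv
c,hsv=run('/tmp/w1.npz')
# handle: dark brown
m=((c['img'][:,:,2]<95)&(hsv[:,:,0]<18)&(hsv[:,:,1]>90)).astype(np.uint8); m[:, :300]=0;m[:,345:]=0;m[:170]=0;m[262:]=0
m=cv2.morphologyEx(m,cv2.MORPH_OPEN,np.ones((5,5)))
n,l,s,ce=cv2.connectedComponentsWithStats(m); i=1+np.argmax(s[1:,4]); print('handle',s[i],ce[i])
r=cv2.minAreaRect(np.argwhere(l==i)[:,::-1].astype(np.float32)); print(r)
print('grip', onz(c,*r[0],.07).round(4))
x,y,w,h=s[i,:4]
for v in (y,y+h): print('handle end',onz(c,x+w/2,v,.07).round(4), onz(c,x+w/2,v,.06).round(4))
# rod: bright low-sat along columns 300-340
for v in range(15,150,12):
    row=hsv[v,300:340].astype(int); k=np.where((row[:,1]<60))[0]; print(v, k.min()+300 if len(k) else None,k.max()+300 if len(k) else None, onz(c,300+(k.min()+k.max())/2,v,.06).round(4) if len(k) else '')
m=(hsv[:,:,1]<50)&(hsv[:,:,2]>150)
E
python3 m.py; python3 -c "
import cv2
a=cv2.imread('pics/w1.png')[0:230,420:620]; cv2.imwrite('pics/c2.png',cv2.resize(a,None,fx=2.6,fy=2.6,interpolation=cv2.INTER_CUBIC))
a=cv2.imread('pics/w1.png')[0:260,250:390]; cv2.imwrite('pics/c3.png',cv2.resize(a,None,fx=2.3,fy=2.3,interpolation=cv2.INTER_CUBIC))"
```

```text
handle [ 309  184   23   67 1484] [320.01886792 216.88207547]
((320.0, 217.0), (66.0, 22.0), 90.0)
grip [ 0.4697 -0.0153  0.07  ]
handle end [0.469  0.0146 0.07  ] [0.4691 0.0132 0.06  ]
handle end [ 0.4714 -0.0477  0.07  ] [ 0.4716 -0.0511  0.06  ]
15 313 325 [0.4627 0.1485 0.06  ]
27 314 325 [0.4634 0.14   0.06  ]
39 314 324 [0.4633 0.1314 0.06  ]
51 314 324 [0.4637 0.1225 0.06  ]
63 313 325 [0.464  0.1135 0.06  ]
75 314 325 [0.4648 0.1044 0.06  ]
87 314 324 [0.4647 0.0951 0.06  ]
99 314 325 [0.4655 0.0856 0.06  ]
111 314 325 [0.4658 0.076  0.06  ]
123 314 324 [0.4658 0.0661 0.06  ]
135 315 324 [0.4666 0.0561 0.06  ]
147 310 329 [0.467  0.0459 0.06  ]
```

View pics/c2.png

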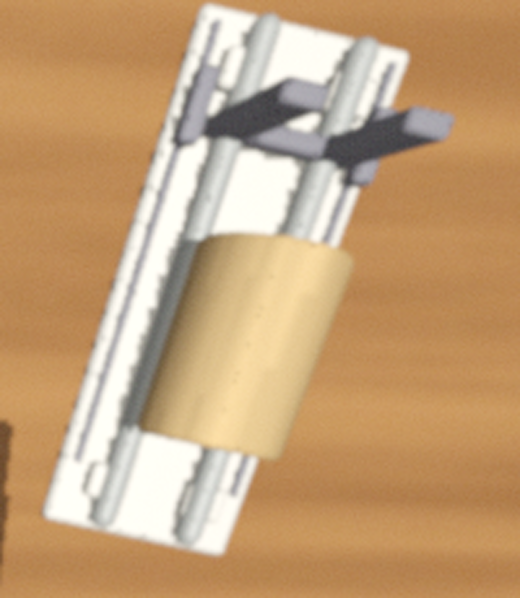

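View pics/c3.png

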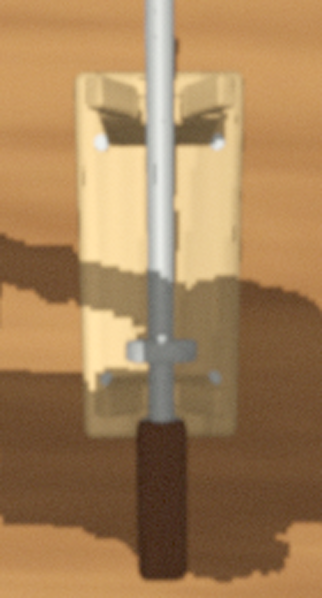

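```bash
python3 -m pendant '1 0.0005 0.03 0.003 0; 1 0 0.04 0 0; 1 0 0.04 0 0; 1 0 0.03 0 0; 1 0 0.0125 0 0'
python3 -m pendant '0.6 0 0 0 0;0.6 0 0 0 0'
python3 - <<'E'
from h import *
from scipy.spatial.transform import Rotation as R
c=cap('wrist','w2.png'); o=robot.observe(); print(o['ee_pos'],o['gripper_width'],R.from_quat(o['tool_rot']).as_matrix().round(4))
E
```

```text
time: 3.1
ee_pos: [0.4679, -0.0146, 0.06]
tool_rot: [0.511, -0.491, 0.488, -0.509]
force: [0.4, -0.2, 0.3]
gripper_width: 1.002
time: 3.3
ee_pos: [0.4704, -0.0157, 0.063]
tool_rot: [-0.51, 0.49, -0.49, 0.51]
force: [-0.0, -0.0, 0.4]
gripper_width: 0.869
[ 0.47095635 -0.01599322  0.06349845] 0.8312489906307166 [[ 3.940e-02  1.700e-03  9.992e-01]
 [-9.992e-01 -2.000e-04  3.940e-02]
 [ 2.000e-04 -1.000e+00  1.700e-03]]
```

View pics/w2.png

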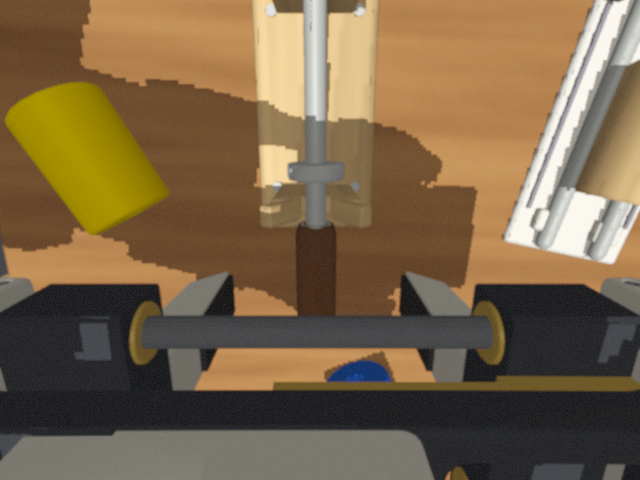

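Handle is centred between the fingers (316,270). Closing.

```bash
python3 -m pendant '0 0 0 0 0;0 0 0 0 0;0 0 0 0 0;0 0 0 0 0;0 0 0 0 0'; python3 -m pendant '0 0 0 0 0;0 0 0 0 0;0 0 0 0 0;0 0 0 0 0;0 0 0 0 0'; python3 -m pendant '0 0 -0.003 0 0;0 0 -0.003 0 0;0 0 -0.004 0 0;0 0 -0.005 0 0;0 0 -0.01 0 0'; python3 -m pendant '0 0 -0.02 0 0;0 0 -0.02 0 0;0 0 -0.02 0 0;0 0 0 0 0;0 0 0 0 0'
python3 - <<'E'
from h import *
from scipy.spatial.transform import Rotation as R
for n in ['wrist','side','top']:
    c=cap(n,n+'3.png'); np.savez('/tmp/%s3.npz'%n,**c)
    o=robot.observe(); print(o['ee_pos'],o['gripper_width'],o['force'])
print(R.from_quat(o['tool_rot']).as_matrix().round(4))
E
```

```text
time: 3.85
ee_pos: [0.4705, -0.0168, 0.0625]
tool_rot: [-0.509, 0.49, -0.49, 0.509]
force: [0.1, 0.0, 0.3]
gripper_width: 0.395
time: 4.35
ee_pos: [0.4705, -0.0167, 0.0624]
tool_rot: [-0.509, 0.49, -0.49, 0.509]
force: [0.1, 0.3, -0.6]
gripper_width: 0.011
time: 4.85
ee_pos: [0.4702, -0.0167, 0.0877]
tool_rot: [0.51, -0.491, 0.49, -0.509]
force: [-0.4, -0.8, 0.4]
gripper_width: 0.006
time: 5.35
ee_pos: [0.4705, -0.0167, 0.1477]
tool_rot: [-0.509, 0.49, -0.491, 0.51]
force: [0.1, -0.9, -1.1]
gripper_width: 0.005
[ 0.47010296 -0.01668044  0.14701415] 0.0028717559480968854 [-0.36085761 -0.36552098 -0.4757139 ]
[ 0.46988565 -0.01663651  0.14667894] 0.008234385438555387 [ 0.13128868  0.13242708 -0.31603507]
[ 0.46986953 -0.01662816  0.14653448] 0.004300042570294927 [-0.18136689  0.38699983 -0.61721141]
[[ 3.800e-02 -1.800e-03  9.993e-01]
 [-9.993e-01  5.000e-04  3.800e-02]
 [-5.000e-04 -1.000e+00 -1.700e-03]]
```

View pics/wrist3.png

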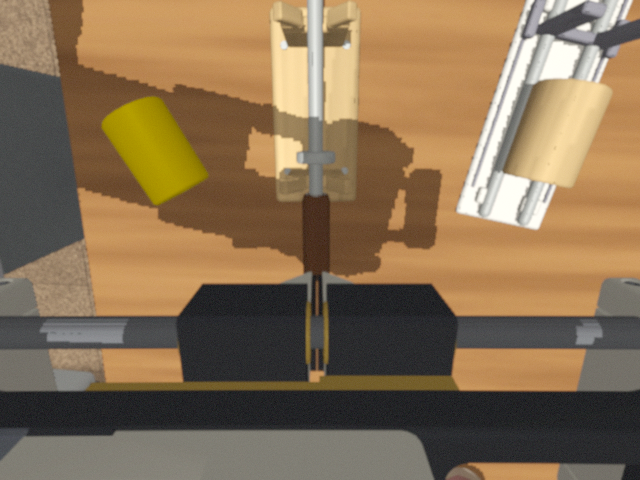

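View pics/side3.png

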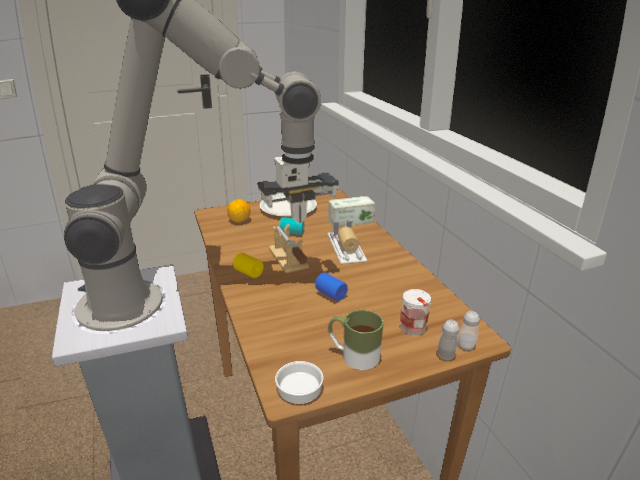

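The gripper shut on nothing and the spindle still lies in the stand. Finding out why: project the TCP and the depth data.

```bash
python3 - <<'E'
from h import *
c=dict(np.load('/tmp/wrist3.npz'))
print('tcp px',proj(c,[.4699,-.0166,.1465]),'tip px',proj(c,[.4699,-.0166,.1325]))
R=c['view'][:3,:3];print('cam',-R.T@c['view'][:3,3])
for u,v in [(316,200),(316,220),(316,240),(316,265),(316,160),(316,100),(312,285),(321,285),(312,300),(250,290),(317,330),(540,130),(310,278)]:
    print(u,v,c['range_z'][v,u],pt(c,u,v).round(4))
c=dict(np.load('/tmp/top3.npz'))
E
python3 -c "
import cv2
a=cv2.imread('pics/wrist3.png')[180:400,240:400]; cv2.imwrite('pics/c4.png',cv2.resize(a,None,fx=2.7,fy=2.7))
a=cv2.imread('pics/side3.png')[150:300,220:380]; cv2.imwrite('pics/c5.png',cv2.resize(a,None,fx=4,fy=4))"
```

```text
tcp px (np.float64(315.77802178443716), np.float64(282.04995063972507)) tip px (np.float64(315.822650276002), np.float64(271.9277901441648))
cam [0.46739145 0.05819778 0.31776847]
316 200 0.25220764 [0.4688 0.0123 0.0685]
316 220 0.254844 [ 0.4694 -0.002   0.0699]
316 240 0.2586381 [ 0.4699 -0.0168  0.0702]
316 265 0.26364946 [ 0.4707 -0.0361  0.0706]
316 160 0.23858365 [0.4678 0.0405 0.0746]
316 100 0.23597945 [0.4663 0.0788 0.0662]
312 285 0.15966572 [ 0.4679 -0.0076  0.1706]
321 285 0.15839094 [ 0.4719 -0.0069  0.1717]
312 300 0.14441833 [ 0.4681 -0.0072  0.1863]
250 290 0.08999321 [0.4521 0.0193 0.2351]
317 330 0.08469887 [0.4692 0.0131 0.2426]
540 130 0.25620192 [0.6274 0.0657 0.0508]
310 278 0.16309184 [ 0.4669 -0.006   0.1665]
```

View pics/c4.png

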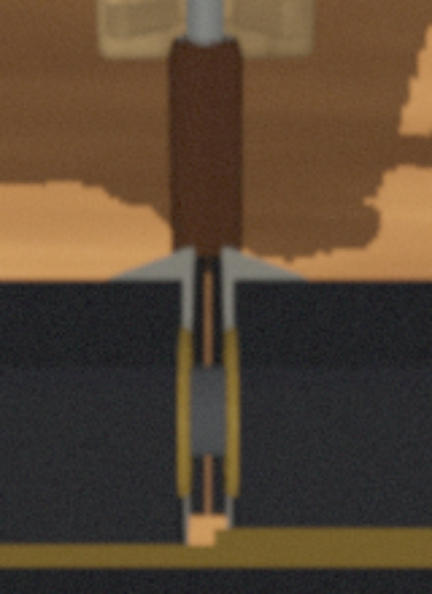

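View pics/c5.png

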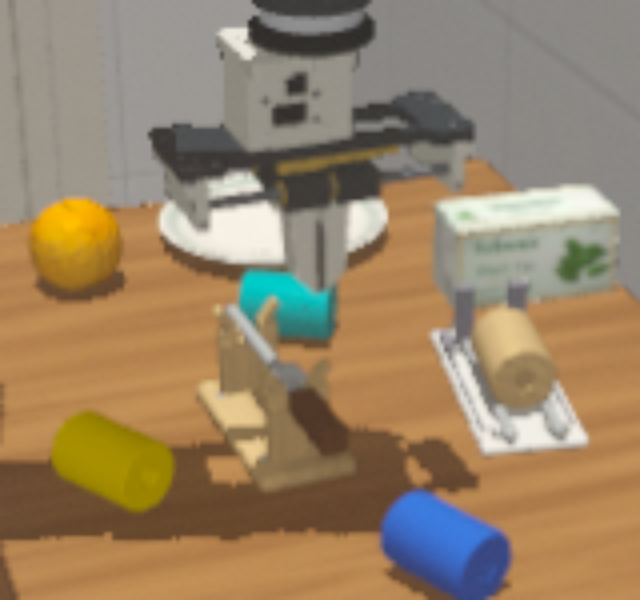

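```bash
python3 - <<'E'
from h import *
c=dict(np.load('/tmp/wrist3.npz'))
for z in (.13,.14,.15,.155,.16,.165,.17): print(z,proj(c,[.4699,-.007,z]),proj(c,[.4699,-.0262,z]))
print(c['range_z'][260:300:2,305].round(3),c['range_z'][260:300:2,309].round(3))
for v in range(260,300,3): print(v,pt(c,309,v).round(4),pt(c,317,v).round(4))
s=dict(np.load('/tmp/side3.npz'))
print(proj(s,[.47,-.0166,.1325]),proj(s,[.47,-.0166,.1465]),proj(s,[.47,-.0166,.16]))
for v in range(200,232,3): print(v,pt(s,298,v).round(3),pt(s,303,v).round(3))
E
```

```text
0.13 (np.float64(316.4772330537011), np.float64(254.2163989329154)) (np.float64(315.1994624247901), np.float64(285.895741079866))
0.14 (np.float64(316.47930030049696), np.float64(260.40581639338353)) (np.float64(315.1381472695296), np.float64(293.48796163755935))
0.15 (np.float64(316.4815883757476), np.float64(267.25932297455233)) (np.float64(315.07042035334115), np.float64(301.87268182084097))
0.155 (np.float64(316.48282660401463), np.float64(270.96948737788716)) (np.float64(315.033828924101), np.float64(306.40214909830104))
0.16 (np.float64(316.4841347263447), np.float64(274.8900562122046)) (np.float64(314.9952175677705), np.float64(311.1811812359874))
0.165 (np.float64(316.4855188439977), np.float64(279.0394843007168)) (np.float64(314.95441378538976), np.float64(316.23105007051504))
0.17 (np.float64(316.48698579110993), np.float64(283.4384540855828)) (np.float64(314.91122480087245), np.float64(321.5755231455134))
[0.263 0.263 0.265 0.266 0.265 0.266 0.267 0.167 0.165 0.162 0.161 0.158
 0.094 0.093 0.091 0.09  0.09  0.088 0.087 0.085] [0.263 0.    0.263 0.264 0.265 0.265 0.17  0.16
[... 881 characters left out ...]
61214148), np.float64(229.9038178588028)) (np.float64(297.92638399274085), np.float64(225.03905352588228)) (np.float64(297.85266834128987), np.float64(220.29996696514306))
200 [ 0.459 -0.054  0.233] [ 0.475 -0.043  0.226]
203 [ 0.466 -0.031  0.215] [ 0.481 -0.027  0.211]
206 [ 0.468 -0.027  0.205] [ 0.48  -0.03   0.204]
209 [ 0.467 -0.03   0.198] [ 0.482 -0.024  0.193]
212 [ 0.468 -0.026  0.188] [ 0.481 -0.026  0.186]
215 [ 0.467 -0.027  0.18 ] [ 0.48  -0.028  0.178]
218 [ 0.467 -0.028  0.172] [ 0.481 -0.025  0.168]
221 [ 0.465 -0.032  0.166] [0.56  0.211 0.041]
224 [0.54  0.201 0.038] [0.559 0.208 0.032]
227 [0.538 0.195 0.031] [0.56  0.213 0.019]
230 [0.539 0.197 0.02 ] [0.557 0.204 0.013]
```

```bash
python3 - <<'E'
from h import *
c=dict(np.load('/tmp/w1.npz'))
print('w1 tcp z .2144')
for u in (200,215,420,435):
  for v in range(268,300,4): print(u,v,pt(c,u,v).round(4),end=' | ')
  print()
s=dict(np.load('/tmp/side0.npz')); 
print(proj(s,[.1413,.5053,.2144]),proj(s,[.1413,.5053,.2004]))
a=s['img'][80:180,90:200]; cv2.imwrite('pics/c6.png',cv2.resize(a,None,fx=5,fy=5))
E
```

```text
w1 tcp z .2144
200 268 [ 0.3349 -0.0967  0.0007] | 200 272 [ 3.345e-01 -1.018e-01  2.000e-04] | 200 276 [ 0.4125 -0.008   0.2307] | 200 280 [ 0.4143 -0.0076  0.2363] | 200 284 [ 0.4156 -0.0076  0.2405] | 200 288 [ 0.4169 -0.0076  0.2446] | 200 292 [ 0.4183 -0.0074  0.2489] | 200 296 [ 0.4187 -0.0084  0.2505] | 
215 268 [ 0.3522 -0.096   0.0008] | 215 272 [ 0.4184 -0.0074  0.2269] | 215 276 [ 0.4185 -0.0092  0.2275] | 215 280 [ 0.4201 -0.0087  0.2331] | 215 284 [ 0.4208 -0.0095  0.2359] | 215 288 [ 0.421  -0.0111  0.2367] | 215 292 [ 0.4209 -0.013   0.2367] | 215 296 [ 0.4208 -0.0151  0.2366] | 
420 268 [ 0.5889 -0.0883 -0.0017] | 420 272 [ 0.5157 -0.0039  0.2268] | 420 276 [ 0.5147 -0.0044  0.2305] | 420 280 [ 0.5144 -0.0058  0.232 ] | 420 284 [ 0.5127 -0.0052  0.2379] | 420 288 [ 0.5127 -0.0068  0.2387] | 420 292 [ 0.5128 -0.0086  0.239 ] | 420 296 [ 0.5127 -0.0101  0.2399] | 
435 268 [ 6.056e-01 -8.700e-02  1.000e-04] | 435 272 [ 0.6058 -0.0914  0.0014] | 435 276 [ 6.069e-01 -9.690e-02  1.000e-04] | 435 280 [ 0.5202 -0.0042  0.235 ] | 435 284 [ 0.5183 -0.0037  0.2408] | 435 288 [ 0.5171 -0.0039  0.2447] | 435 292 [ 0.5158 -0.0038  0.2488] | 435 296 [ 0.5147 -0.0041  0.2522] | 
(np.float64(151.4350864833621), np.float64(154.96573314764868)) (np.float64(152.02788320680912), np.float64(159.08105409401338))
```

View pics/c6.png

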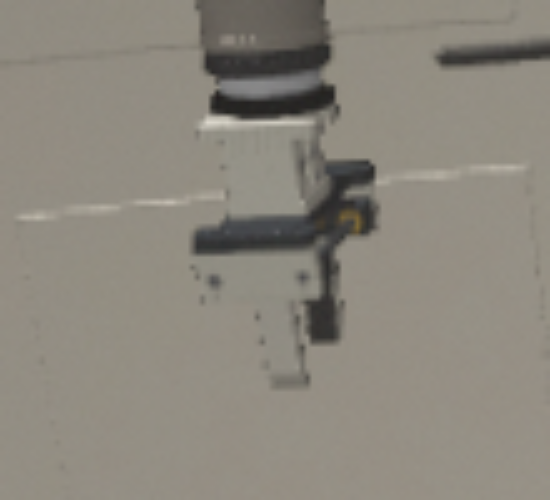

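The depth readings show the fingertips about 12 mm *behind* the reported TCP, both open (0.227 vs 0.214) and shut, rather than 14 mm ahead as stated. That explains closing just above the handle. I'll trust the measured value and go about 25 mm lower.

```bash
python3 -m pendant '0.7 0 0 0 0;0.7 0 0 0 0;0.7 0 0 0 0;0.7 0 0 0 0;0.7 0 0 0 0'; python3 -m pendant '0.7 0 0 0 0;0.7 0 0.03 0 0;0.7 0 0.04 0 0;0.7 0 0.01 0 0;0.7 0 0.005 0 0';  python3 -m pendant '0.7 0 0.01 0 0;0.7 0 0.01 0 0;0.7 0 0.005 0 0;0.7 0 0 0 0;0.7 0 0 0 0'
python3 - <<'E'
from h import *
c=cap('wrist','w4.png'); o=robot.observe(); print(o['ee_pos'],o['gripper_width'],o['force'])
for u in (225,230,235,400,405):
  print(u,[pt(c,u,v).round(4).tolist() for v in range(268,290,5)])
c=cap('side');cv2.imwrite('pics/c7.png',cv2.resize(c['img'][150:300,220:380],None,fx=4,fy=4))
E
```

```text
time: 6.0
ee_pos: [0.4705, -0.0167, 0.1474]
tool_rot: [-0.509, 0.49, -0.49, 0.509]
force: [0.0, -0.6, -0.6]
gripper_width: 0.388
time: 6.5
ee_pos: [0.47, -0.0167, 0.0617]
tool_rot: [0.51, -0.491, 0.49, -0.509]
force: [0.5, 0.2, -0.2]
gripper_width: 0.7
time: 7.0
ee_pos: [0.4707, -0.0168, 0.0377]
tool_rot: [-0.509, 0.49, -0.491, 0.51]
force: [-0.4, -0.1, 0.4]
gripper_width: 0.699
[ 0.47086419 -0.01680744  0.0377835 ] 0.6952907472676153 [ 0.45313042 -0.25310827 -0.33267607]
225 [[0.4137, -0.0251, 0.0002], [0.4134, -0.0288, -0.0006], [0.4283, -0.0073, 0.0569], [0.43, -0.0067, 0.0637], [0.4312, -0.0068, 0.0685]]
230 [[0.4169, -0.0249, 0.0004], [0.4171, -0.0277, 0.0018], [0.4307, -0.0069, 0.0576], [0.4319, -0.0072, 0.0625], [0.4331, -0.0071, 0.0678]]
235 [[0.4198, -0.0251, -0.0003], [0.4202, -0.0276, 0.0019], [0.433, -0.0068, 0.0576], [0.4341, -0.007, 0.0626], [0.4353, -0.007, 0.0679]]
400 [[0.5227, -0.021, 0.0002], [0.5231, -0.0243, 0.0002], [0.5081, -0.004, 0.0574], [0.507, -0.0043, 0.0624], [0.5056, -0.0041, 0.0683]]
405 [[0.5259, -0.0209, 0.0001], [0.5261, -0.024, 0.0007], [0.5106, -0.0043, 0.0566], [0.5092, -0.0043, 0.0622], [0.508, -0.0044, 0.0675]]
```

View pics/w4.png

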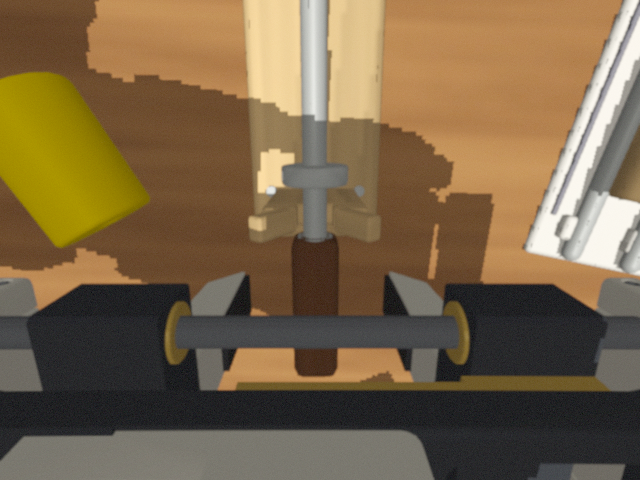

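View pics/c7.png

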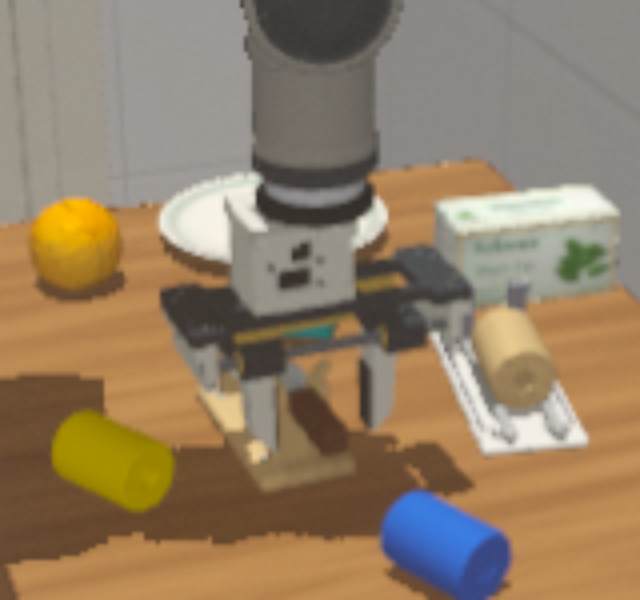

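Fingertips are now well below the handle's top (handle at (315,305) between the pads). Closing.

```bash
python3 -m pendant '0 0 0 0 0;0 0 0 0 0;0 0 0 0 0;0 0 0 0 0;0 0 0 0 0'; python3 -m pendant '0 0 0 0 0;0 0 0 0 0;0 0 0 0 0'; python3 - <<'E'
from h import *
c=cap('wrist','w5.png'); o=robot.observe(); print(o['ee_pos'],o['gripper_width'],o['force'])
E
```

```text
time: 7.6
ee_pos: [0.4705, -0.0168, 0.0374]
tool_rot: [-0.509, 0.49, -0.49, 0.509]
force: [-0.1, 0.0, -0.2]
gripper_width: 0.312
time: 7.9
ee_pos: [0.4705, -0.0167, 0.0374]
tool_rot: [-0.509, 0.49, -0.49, 0.509]
force: [0.4, 0.4, 0.0]
gripper_width: 0.216
[ 0.47052817 -0.01676064  0.03741524] 0.21319613418190866 [-0.66320154 -0.31732996  0.23234268]
```

View pics/w5.png

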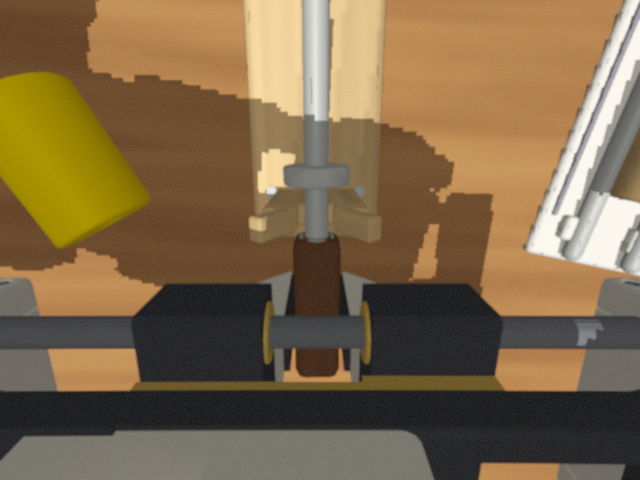

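Held (0.213 × 92 mm ≈ 20 mm). Home TCP: (0.4705, -0.0167, 0.0374). Lifting.

```bash
python3 -m pendant '0 0 0 0 0;0 0 -0.003 0 0;0 0 -0.004 0 0;0 0 -0.01 0 0;0 0 -0.02 0 0'; python3 -m pendant '0 0 -0.03 0 0;0 0 -0.02 0 0;0 0 0 0 0;0 0 0 0 0;0 0 0 0 0'; python3 - <<'E'
from h import *
c=cap('wrist','w6.png'); np.savez('/tmp/w6.npz',**c); o=robot.observe(); print(o['ee_pos'],o['gripper_width'],o['force'],o['ft_torque'])
c=cap('side','s6.png'); np.savez('/tmp/s6.npz',**c);cv2.imwrite('pics/c8.png',cv2.resize(c['img'][140:300,220:380],None,fx=3.7,fy=3.7))
E
```

```text
time: 8.45
ee_pos: [0.4696, -0.0166, 0.0744]
tool_rot: [0.51, -0.491, 0.49, -0.509]
force: [1.1, 0.0, -0.8]
gripper_width: 0.214
time: 8.95
ee_pos: [0.4698, -0.0166, 0.1235]
tool_rot: [0.51, -0.491, 0.49, -0.509]
force: [0.4, 0.3, -1.6]
gripper_width: 0.213
[ 0.46972493 -0.016636    0.12339646] 0.21453994087663594 [ 0.93480747 -0.29718337 -0.63845507] [-0.10944455  0.07991886  0.02915948]
```

View pics/w6.png

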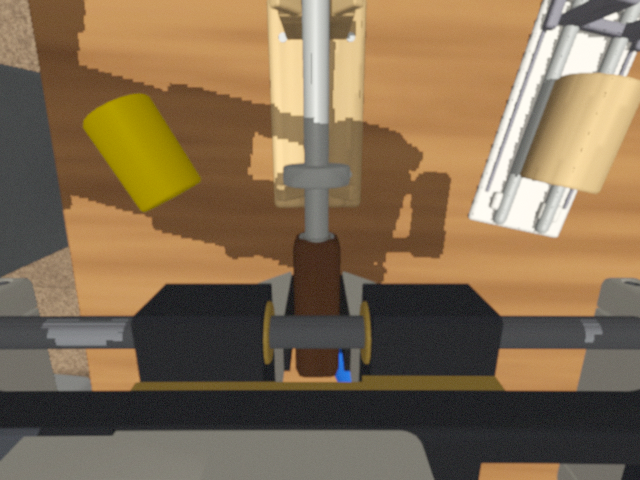

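View pics/c8.png

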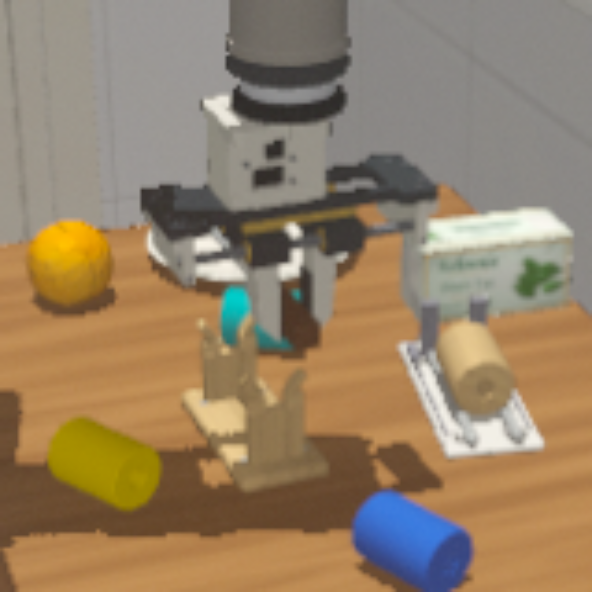

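Spindle is lifted: handle (316,305), collar (316,176), rod upward. Now the rod's tilt and offset in the hand, and the roller axis from this picture.

```bash
cat > rod.py <<'E'
from h import *
import sys
c=dict(np.load(sys.argv[1])); ztop=float(sys.argv[2])
hsv=cv2.cvtColor(c['img'],cv2.COLOR_BGR2HSV).astype(int); rz=c['range_z']
P=[]
for v in range(3,160,4):
    w=rz[v,290:345]; k=np.where((w>0)&(w<np.median(rz[v,285:295])-.02))[0]
    # rod pixels nearer than background
    k=np.where((w>0.1)&(w<0.21+0.0))[0] if len(sys.argv)<4 else np.where((w>0.1)&(w<float(sys.argv[3])))[0]
    if len(k)<4: continue
    u=290+(k.min()+k.max())/2
    r=np.median(w[k[len(k)//2-1:len(k)//2+2]]); o,d=ray(c,u,v); P.append(np.r_[v,u,len(k),o+d*r])
P=np.array(P)
for p in P[::4]: print(p.round(4))
A=P[(P[:,2]<26)][:,3:]
py=np.polyfit(A[:,1],A[:,0],1); pz=np.polyfit(A[:,1],A[:,2],1)
print('dx/dy',py,'yaw',90-np.degrees(np.arctan(py[0])),'dz/dy',pz,'pitch deg',np.degrees(np.arctan(pz[0])))
E
python3 rod.py /tmp/w6.npz .13 0.215
```

```text
[3.000e+00 3.170e+02 5.500e+01 4.652e-01 1.015e-01 1.519e-01]
[1.900e+01 3.170e+02 5.500e+01 4.654e-01 9.680e-02 1.512e-01]
[3.500e+01 3.150e+02 2.700e+01 4.649e-01 9.160e-02 1.518e-01]
[5.100e+01 3.155e+02 2.600e+01 4.653e-01 8.650e-02 1.517e-01]
[6.700e+01 3.155e+02 2.600e+01 4.654e-01 8.130e-02 1.513e-01]
[8.300e+01 3.155e+02 2.600e+01 4.656e-01 7.590e-02 1.512e-01]
[9.900e+01 3.155e+02 2.600e+01 4.658e-01 7.040e-02 1.507e-01]
[1.150e+02 3.155e+02 2.600e+01 4.661e-01 6.470e-02 1.513e-01]
[1.310e+02 3.160e+02 2.500e+01 4.665e-01 5.890e-02 1.511e-01]
[1.470e+02 3.160e+02 2.500e+01 4.667e-01 5.290e-02 1.511e-01]
dx/dy [-0.04550933  0.46910617] yaw 92.6056945446502 dz/dy [-0.01210126  0.15185005] pitch deg -0.6933174183746035
```

```bash
cat > rest.py <<'E'
from h import *
def fit(c,corners,off,sc,z=.006):
    P=np.array([onz(c,off[0]+x/sc,off[1]+y/sc,z) for x,y in corners]); 
    a=(P[0]+P[1]-P[2]-P[3]); print('centre',P.mean(0).round(4),'yaw',np.degrees(np.arctan2(a[1],a[0])).round(2),[round(float(np.linalg.norm(P[i]-P[(i+1)%4])),4) for i in range(4)])
def roller(c,box):
    u0,v0,u1,v1=box
    hsv=cv2.cvtColor(c['img'],cv2.COLOR_BGR2HSV)
    vv,uu=np.mgrid[v0:v1,u0:u1]
    P=np.array([pt(c,u,v) for u,v in zip(uu.ravel(),vv.ravel())]); 
    h=hsv[vv.ravel(),uu.ravel()]
    k=(P[:,2]>.03)&(P[:,2]<.068)&(h[:,1]>60)
    P=P[k]
    # cylinder fit, level axis
    from scipy.optimize import least_squares
    def f(q):
        x0,y0,yaw=q; # axis through (x0,y0,.036)
        d=(P[:,0]-x0)*np.sin(yaw)-(P[:,1]-y0)*np.cos(yaw)
        return np.hypot(d,P[:,2]-.036-q2[0])-.025
    m=P.mean(0)
    def g(q):
        d=(P[:,0]-q[0])*np.sin(q[1])-(P[:,1]-m[1])*np.cos(q[1])
        return np.hypot(d,P[:,2]-q[2])-.025
    s=least_squares(g,[m[0],np.radians(80),.036],loss='soft_l1',f_scale=.001)
    q=s.x; t=np.array([np.cos(q[1]),np.sin(q[1])]); al=(P[:,:2]-[q[0],m[1]])@t
    e=np.percentile(al,[1,99]); cen=np.array([q[0],m[1]])+t*e.mean()
    print('roller n',len(P),'yaw',np.degrees(q[1]).round(2),'z',q[2].round(4),'len',(e[1]-e[0]).round(4),'centre',cen.round(4),'rms',np.sqrt((s.fun**2).mean()).round(4))
    return cen,q[1]
E
python3 - <<'E'
from rest import *
c=dict(np.load('/tmp/w1.npz'))
fit(c,[(202,2),(410,52),(224,555),(44,517)],(420,0),2.6)
print([pt(c,u,v)[2].round(4) for u,v in [(450,195),(490,205),(545,20)]])
roller(c,(470,85,560,180))
c=dict(np.load('/tmp/w6.npz')); roller(c,(515,70,640,195))
c=dict(np.load('/tmp/top0.npz')); roller(c,(272,185,312,215))
E
```

```text
centre [0.6496 0.0807 0.006 ] yaw 80.32 [0.0782, 0.1887, 0.0779, 0.1888]
[np.float64(0.0076), np.float64(0.0147), np.float64(0.0062)]
roller n 4783 yaw 80.22 z 0.0357 len 0.0673 centre [0.6467 0.0627] rms 0.0007
roller n 9601 yaw 79.77 z 0.0357 len 0.0675 centre [0.6465 0.0627] rms 0.0008
roller n 429 yaw 80.3 z 0.0359 len 0.067 centre [0.6494 0.0634] rms 0.0028
```

```bash
python3 -m pendant '0 0 0 0 0.072;0 0 0 0 0.072;0 0 0 0 0.072; 0 0.02 0 0.025 0; 0 0.03 0 0.035 0'; python3 -m pendant '0 0.03 0 0.035 0; 0 0.03 0 0.035 0; 0 0.019 0 0.0304 0; 0 0 0 0 0; 0 0 0 0 0'; python3 - <<'E'
from h import *
from scipy.spatial.transform import Rotation as R
c=cap('wrist','w7.png'); np.savez('/tmp/w7.npz',**c); o=robot.observe(); print(o['ee_pos'],o['gripper_width'],o['force'],o['joints'])
M=R.from_quat(o['tool_rot']).as_matrix(); print('yaw z',np.degrees(np.arctan2(M[1,2],M[0,2])), M.round(4))
c=cap('top','t7.png'); np.savez('/tmp/t7.npz',**c)
c=cap('side','s7.png'); np.savez('/tmp/s7.npz',**c)
E
python3 rod.py /tmp/w7.npz .13 0.215
```

```text
time: 9.55
ee_pos: [0.52, -0.0756, 0.1237]
tool_rot: [-0.455, 0.543, -0.541, 0.454]
force: [1.4, 0.0, -0.2]
gripper_width: 0.216
time: 10.05
ee_pos: [0.6048, -0.1721, 0.1226]
tool_rot: [-0.454, 0.544, -0.542, 0.453]
force: [-0.2, 0.2, -1.7]
gripper_width: 0.215
[ 0.60444477 -0.17140267  0.12303996] 0.21469756282101565 [-0.35474313  0.68503528 -0.99803085] [-3.98381840e-01  6.09800839e-01  1.34386100e+00  3.28283212e-04
  1.19109905e+00 -2.20460872e-01]
yaw z -10.201033923686897 [[-0.1771 -0.0028  0.9842]
 [-0.9842  0.0015 -0.1771]
 [-0.001  -1.     -0.003 ]]
[ 3.000e+00  3.150e+02  2.700e+01  6.250e-01 -5.560e-02  1.503e-01]
[ 1.900e+01  3.150e+02  2.600e+01  6.241e-01 -6.050e-02  1.506e-01]
[ 3.500e+01  3.150e+02  2.700e+01  6.233e-01 -6.510e-02  1.494e-01]
[ 5.100e+01  3.150e+02  2.700e+01  6.223e-01 -7.040e-02  1.500e-01]
[ 6.700e+01  3.155e+02  2.600e+01  6.216e-01 -7.560e-02  1.503e-01]
[ 8.300e+01  3.155e+02  2.600e+01  6.206e-01 -8.100e-02  1.502e-01]
[ 9.900e+01  3.155e+02  2.500e+01  6.196e-01 -8.650e-02  1.512e-01]
[ 1.150e+02  3.155e+02  2.600e+01  6.186e-01 -9.200e-02  1.502e-01]
[ 1.310e+02  3.160e+02  2.500e+01  6.178e-01 -9.780e-02  1.506e-01]
[ 1.470e+02  3.160e+02  2.500e+01  6.167e-01 -1.036e-01  1.501e-01]
dx/dy [0.1737453  0.63469414] yaw 80.14352206164065 dz/dy [0.00512876 0.15081437] pitch deg 0.2938537248168324
```

View pics/w7.png

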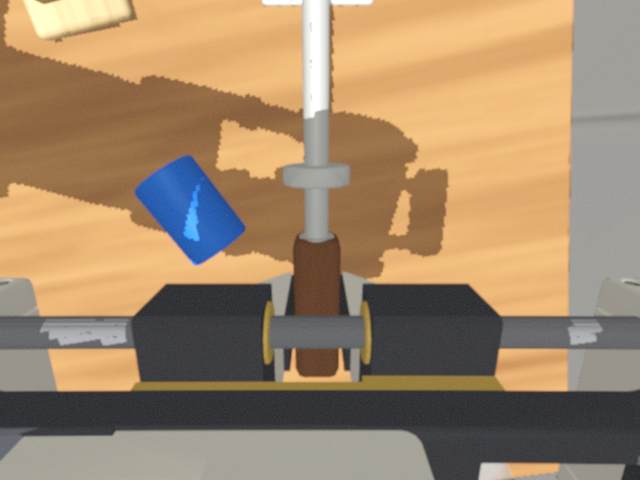

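View pics/s7.png

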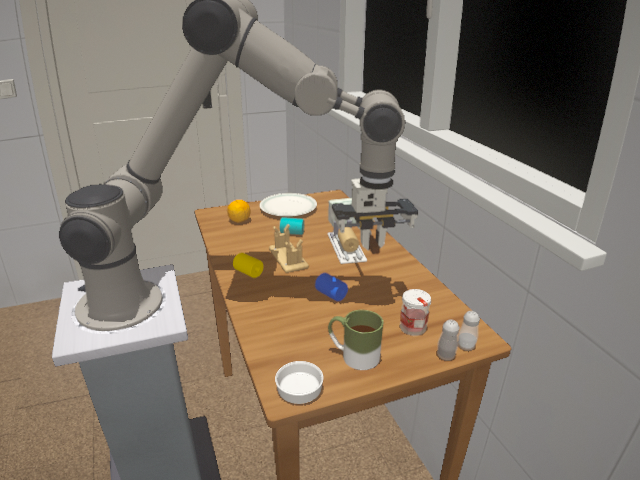

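```bash
python3 -m pendant '0 0 0.03 0.001 0;0 0 0.03 0 0;0 0 0.03 0 0;0 0 0.015 0 0;0 0 0.005 0 0'; python3 -m pendant '0 0 0 0 0;0 0 0 0 0'; python3 - <<'E'
from h import *
c=cap('wrist','w8.png'); np.savez('/tmp/w8.npz',**c); o=robot.observe(); print(o['ee_pos'],o['gripper_width'],o['force'],o['joints'])
c=cap('top','t8.png'); np.savez('/tmp/t8.npz',**c)
cv2.imwrite('pics/c9.png',cv2.resize(c['img'][170:290,240:380],None,fx=5,fy=5,interpolation=cv2.INTER_CUBIC))
c=cap('side','s8.png'); np.savez('/tmp/s8.npz',**c)
cv2.imwrite('pics/c10.png',cv2.resize(c['img'][210:290,310:410],None,fx=7,fy=7,interpolation=cv2.INTER_CUBIC))
E
python3 rod.py /tmp/w8.npz .13 0.215
```

```text
time: 10.7
ee_pos: [0.6054, -0.1713, 0.0131]
tool_rot: [-0.454, 0.543, -0.541, 0.453]
force: [-0.4, -0.7, -0.4]
gripper_width: 0.218
time: 10.9
ee_pos: [0.6075, -0.1725, 0.016]
tool_rot: [0.453, -0.542, 0.543, -0.454]
force: [0.7, -1.1, -1.7]
gripper_width: 0.218
[ 0.60754313 -0.17260038  0.01609473] 0.21423198216112385 [ 0.04165332  0.17778424 -1.18340265] [-3.98128423e-01  7.33890751e-01  1.43725503e+00  1.46231335e-04
  9.67553330e-01 -2.20329999e-01]
[ 3.000e+00  3.170e+02  5.500e+01  6.282e-01 -5.580e-02  4.280e-02]
[ 1.900e+01  3.170e+02  5.500e+01  6.273e-01 -6.080e-02  4.330e-02]
[ 3.500e+01  3.170e+02  5.500e+01  6.264e-01 -6.560e-02  4.270e-02]
[ 5.100e+01  3.170e+02  5.500e+01  6.255e-01 -7.090e-02  4.350e-02]
[ 6.700e+01  3.170e+02  5.400e+01  6.245e-01 -7.620e-02  4.430e-02]
[ 8.300e+01  3.170e+02  5.500e+01  6.236e-01 -8.140e-02  4.350e-02]
[ 9.900e+01  3.170e+02  5.500e+01  6.226e-01 -8.680e-02  4.370e-02]
[ 1.150e+02  3.170e+02  5.500e+01  6.216e-01 -9.240e-02  4.360e-02]
[ 1.310e+02  3.170e+02  5.500e+01  6.206e-01 -9.810e-02  4.380e-02]
[ 1.470e+02  3.170e+02  5.500e+01  6.196e-01 -1.040e-01  4.320e-02]Traceback (most recent call last):
  File "rod.py", line 16, in <module>
    py=np.polyfit(A[:,1],A[:,0],1); pz=np.polyfit(A[:,1],A[:,2],1)
    raise TypeError("expected non-empty vector for x")
TypeError: expected non-empty vector for x
```

View pics/c9.png

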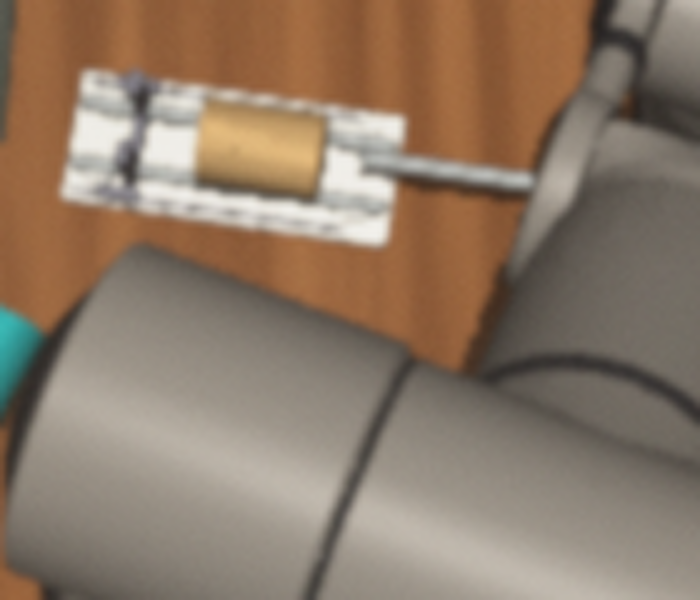

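View pics/c10.png

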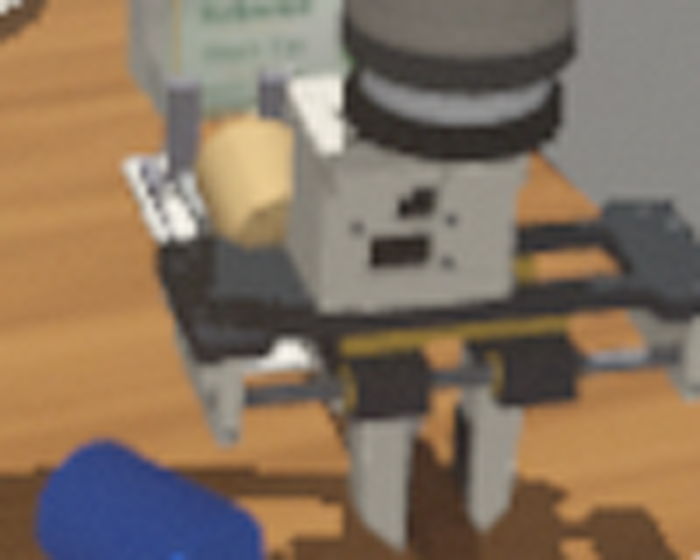

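View pics/w8.png

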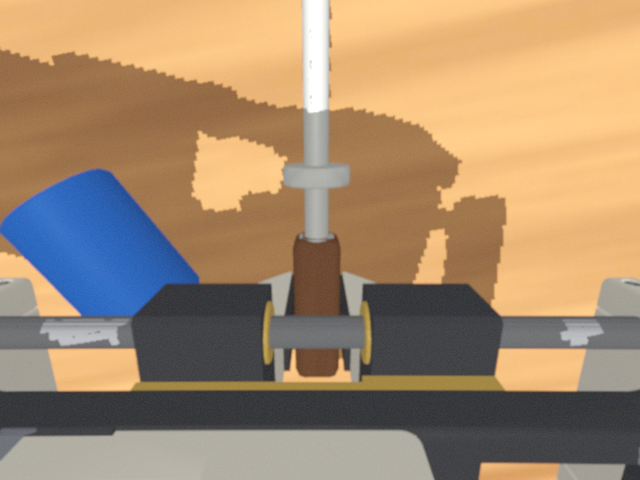

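```bash
python3 -m pendant '0 0 0 0 0;0 0 0 0 0;0 0 0 0 0'; python3 - <<'E'
from h import *
o=robot.observe(); print(o['ee_pos'],o['force'])
c=cap('wrist'); np.savez('/tmp/w8b.npz',**c)
print('bracket',[pt(c,u,v).round(3).tolist() for u,v in [(5,285),(20,285),(20,300),(10,282),(15,340),(625,285),(625,300)]])
print('blue',[pt(c,u,v).round(3).tolist() for u,v in [(100,200),(60,240),(120,240),(150,280),(195,278),(100,300),(5,228)]])
print('rod',[pt(c,315,v).round(4).tolist() for v in range(3,150,20)])
# top view rod vs roller midline
c=dict(np.load('/tmp/t8.npz')); hsv=cv2.cvtColor(c['img'],cv2.COLOR_BGR2HSV).astype(int)
m=(hsv[:,:,0]<25)&(hsv[:,:,1]>90)&(hsv[:,:,2]>130)
for u in range(282,303,4):
    k=np.where(hsv[188:212,u,1]>85)[0]; print(u,k+188)
g=cv2.cvtColor(c['img'],cv2.COLOR_BGR2GRAY)
for u in range(316,346,4): print(u,hsv[196:212,u,1],g[196:212,u])
E
```

```text
time: 11.35
ee_pos: [0.6066, -0.1723, 0.0146]
tool_rot: [0.454, -0.542, 0.543, -0.454]
force: [0.1, -0.1, -0.4]
gripper_width: 0.214
[ 0.6065785  -0.17234037  0.01457943] [ 0.10102491 -0.06047851 -0.39172355]
bracket [[0.534, -0.122, 0.1], [0.535, -0.123, 0.096], [0.534, -0.127, 0.098], [0.533, -0.122, 0.097], [0.541, -0.133, 0.11], [0.692, -0.15, 0.099], [0.69, -0.153, 0.101]]
blue [[0.525, -0.109, 0.036], [0.513, -0.121, 0.05], [0.53, -0.127, 0.041], [0.538, -0.146, 0.042], [0.548, -0.156, 0.021], [0.519, -0.148, 0.05], [0.492, -0.113, 0.048]]
rod [[0.6266, -0.056, 0.0432], [0.6256, -0.0618, 0.0422], [0.6244, -0.0682, 0.0428], [0.6233, -0.0744, 0.0415], [0.6221, -0.0811, 0.0419], [0.6208, -0.0879, 0.042], [0.6196, -0.095, 0.0423], [0.6182, -0.1023, 0.0415]]
282 [190 191 192 193 194 195 196 197 198 199 200 201 202 203 204 205 206]
286 [191 192 193 194 195 196 197 198 199 200 201 202 203 204 205 206]
290 [188 191 192 193 194 195 196 197 198 199 200 201 202 203 204 205 206 207]
294 [188 192 193 194 195 196 197 198 199 200 201 202 203 204 205 206 207]
298 [188 189 192 193 194 195 196 1
[... 498 characters left out ...]
 61  81  98 101 101]
328 [154 152 155 152 149 109  41   9   8  23  81 139 148 153 154 153] [116 114 113 114 112 119 146 178 169 118  70  64  89 106 110 111]
332 [151 152 154 153 150 138  81  25   9  14  51 116 141 147 152 152] [119 118 118 119 119 120 138 165 172 140  91  64  70  94 112 116]
336 [152 155 156 157 154 153 118  43   9   4  20  79 137 149 154 154] [104 103 103 102 103 104 110 142 178 175 125  72  62  83 101 105]
340 [156 156 158 156 154 160 143  90  27   9  10  34 100 141 154 158] [ 97  99  98  97  99  95  99 116 152 171 149 100  60  57  76  92]
344 [155 156 153 154 155 151 150 119  45   8   7  17  65 121 131 121] [111 110 111 111 109 109 108 113 144 181 177 129  76  64  80  94]
```

```bash
python3 -m pendant '0 0 0 0 0;0 0 0 0 0;0 0 0 0 0'; cat > topcmp.py <<'E'
from h import *
o=robot.observe(); print(o['ee_pos'],o['force'])
c=cap('top'); hsv=cv2.cvtColor(c['img'],cv2.COLOR_BGR2HSV).astype(float); S=hsv[:,:,1]
U=[];V=[]
for u in range(323,346):
    v=np.arange(195,215); w=np.clip(140-S[195:215,u],0,None); w[w<20]=0
    U.append(u);V.append((w*v).sum()/w.sum())
p=np.polyfit(U,V,1); print('rod fit',p,'resid',np.std(np.polyval(p,U)-V))
# roller edges, half crossing saturation
U2=[];V2=[]
for u in range(283,302):
    s=S[185:215,u]; v=np.arange(185,215)
    mid=14; 
    a=mid
    while s[a]>70: a-=1
    b=mid
    while s[b]>70: b+=1
    top=v[a]+(70-s[a])/(s[a+1]-s[a]); bot=v[b]-(70-s[b])/(s[b-1]-s[b])
    U2.append(u);V2.append((top+bot)/2)
q=np.polyfit(U2,V2,1); print('roller fit',q,np.std(np.polyval(q,U2)-V2))
A=[onz(c,u,np.polyval(p,u),.0365) for u in (323,345)]; B=[onz(c,u,np.polyval(q,u),.036) for u in (283,301)]
for X in (A,B): print([x.round(4).tolist() for x in X],'yaw',np.degrees(np.arctan2(X[1][1]-X[0][1],X[1][0]-X[0][0]))%180)
a=A[0];d=(A[0]-A[1]);d/=np.linalg.norm(d)
for P in B: 
    print('rod at y',P[1], (a+d*(P[1]-a[1])/d[1])[0]-P[0])
    t=np.array([np.cos(np.radians(80.1)),np.sin(np.radians(80.1)),0]); print('  w/ yaw 80.1',(a+t*(P[1]-a[1])/t[1])[0]-P[0])
c=cap('wrist'); np.savez('/tmp/w9.npz',**c)
pts=np.array([pt(c,u,v) for v in range(3,150,3) for u in (314,315,316)])
f=np.polyfit(pts[:,1]+.08,pts[:,2],1); print('rod top z at y=-.08',f[1],'slope',f[0], 'at tip', f[1]+f[0]*.09)
E
python3 topcmp.py
```

```text
time: 11.7
ee_pos: [0.6065, -0.1723, 0.0144]
tool_rot: [-0.454, 0.542, -0.542, 0.454]
force: [-0.4, -0.2, -0.9]
gripper_width: 0.219
[ 0.60652971 -0.17228912  0.01435302] [-0.3526707  -0.19779146 -0.91978083]
rod fit [  0.18059775 144.85171996] resid 0.49801968854821355
roller fit [1.39326469e-01 1.58588583e+02] 0.052322430961877796
[[0.6356, -0.0244, 0.0365], [0.6224, -0.0863, 0.0365]] yaw 77.96273606927058
[[0.6537, 0.0888, 0.036], [0.6451, 0.0378, 0.036]] yaw 80.3589739594204
rod at y 0.0887696397096194 0.005956934363151922
  w/ yaw 80.1 0.001575437339440433
rod at y 0.03778002793294616 0.0037458990722991636
  w/ yaw 80.1 0.0013381323867061035
rod top z at y=-.08 0.04198800149132108 slope 0.0020087050118928747 at tip 0.04216878494239144
```

```bash
python3 -m pendant '0 -0.003 0.001 -0.001 0;0 -0.004 0 0 0;0 -0.004 0 0 0;0 -0.003 0 0 0;0 0 0 0 0'; python3 topcmp.py
```

```text
time: 12.3
ee_pos: [0.6082, -0.1577, 0.0134]
tool_rot: [-0.454, 0.542, -0.542, 0.454]
force: [-0.4, 0.4, -1.4]
gripper_width: 0.219
[ 0.60816022 -0.15769018  0.01342796] [-0.36436483  0.36920907 -1.44131085]
rod fit [  0.16377466 151.00776952] resid 1.1473184215455974
roller fit [1.37524878e-01 1.59114051e+02] 0.0479729925096344
[[0.6334, -0.0244, 0.0365], [0.6213, -0.0863, 0.0365]] yaw 78.93056924285409
[[0.6537, 0.0888, 0.036], [0.6451, 0.0378, 0.036]] yaw 80.46322034642748
rod at y 0.08877009643325849 0.0018891108351937191
  w/ yaw 80.1 -0.0004992870131912408
rod at y 0.03777919788762474 0.0004799464968170408
  w/ yaw 80.1 -0.00083202080786271
rod top z at y=-.08 0.04104128638948014 slope -0.0021312942734556016 at tip 0.04084946990486914
```

Aligned within about 1 mm sideways, axis height 0.036. Feeding in slowly.

```bash
for i in 1; do python3 -m pendant '0 -0.003 0 0 0;0 -0.003 0 0 0;0 -0.003 0 0 0;0 -0.003 0 0 0;0 -0.003 0 0 0'; done; python3 -m pendant '0 -0.003 0 0 0;0 -0.003 0 0 0;0 -0.003 0 0 0;0 -0.003 0 0 0;0 0 0 0 0'; python3 - <<'E'
from h import *
c=cap('top','t9.png'); cv2.imwrite('pics/c11.png',cv2.resize(c['img'][170:290,240:380],None,fx=5,fy=5,interpolation=cv2.INTER_CUBIC)[:300])
c=cap('wrist'); print(robot.observe()['force'])
roll=__import__('rest').roller
import numpy as np
c=cap('top'); roll(c,(272,185,312,215))
E
```

```text
time: 12.9
ee_pos: [0.6107, -0.1433, 0.0134]
tool_rot: [-0.454, 0.542, -0.542, 0.454]
force: [-0.2, 0.2, -1.9]
gripper_width: 0.213
time: 13.4
ee_pos: [0.6129, -0.1313, 0.0134]
tool_rot: [-0.454, 0.542, -0.542, 0.454]
force: [0.5, 0.9, -0.5]
gripper_width: 0.216
[ 0.44692312 -1.02656665 -1.42588175]
roller n 428 yaw 79.08 z 0.0356 len 0.0664 centre [0.6491 0.063 ] rms 0.003
```

View pics/c11.png

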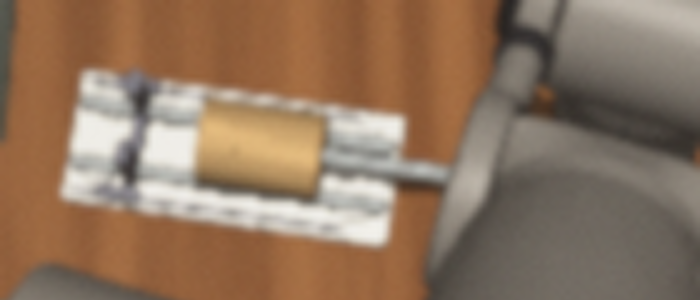

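Rod tip is about 20 mm inside the bore; the roller has not moved (left edge still at crop x=197). Advancing.

```bash
python3 -m pendant '0 -0.005 0 0 0;0 -0.008 0 0 0;0 -0.008 0 0 0;0 -0.008 0 0 0;0 -0.006 0 0 0';  python3 -m pendant '0 -0.008 0 0 0;0 -0.008 0 0 0;0 -0.008 0 0 0;0 -0.006 0 0 0;0 0 0 0 0'; python3 - <<'E'
from h import *
c=cap('wrist','w10.png'); np.savez('/tmp/w10.npz',**c); print(robot.observe()['force'])
pts=np.array([pt(c,u,v) for v in range(3,150,3) for u in (314,315,316)])
c=cap('top','t10.png'); cv2.imwrite('pics/c12.png',cv2.resize(c['img'][170:290,240:380],None,fx=5,fy=5,interpolation=cv2.INTER_CUBIC)[:300])
E
```

```text
time: 14.05
ee_pos: [0.6192, -0.0962, 0.0134]
tool_rot: [-0.454, 0.542, -0.542, 0.454]
force: [0.6, -0.1, -0.8]
gripper_width: 0.215
time: 14.55
ee_pos: [0.6244, -0.0668, 0.0134]
tool_rot: [-0.454, 0.542, -0.542, 0.454]
force: [0.3, 0.0, -0.9]
gripper_width: 0.212
[ 0.28501065 -0.19596344 -0.6460092 ]
```

View pics/w10.png

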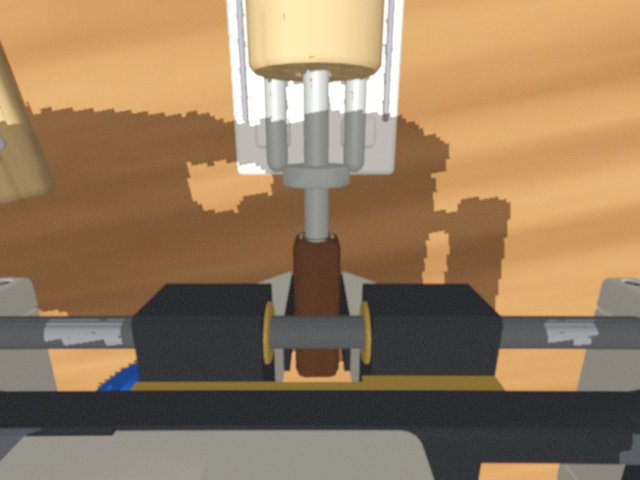

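View pics/c12.png

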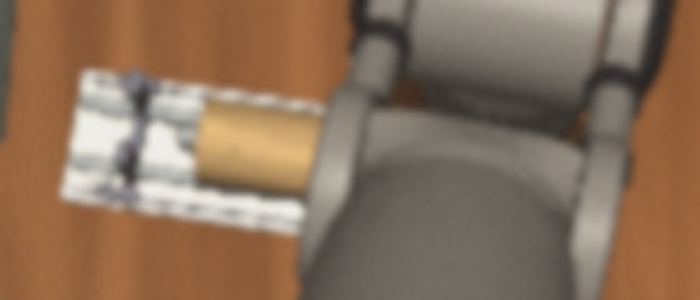

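The rod has gone cleanly through the bore (316,75), tip emerging beyond the roller. Check the stop position and tea box clearance, then go on.

```bash
python3 - <<'E'
from h import *
c=dict(np.load('/tmp/w1.npz')); t=np.array([np.cos(np.radians(80.1)),np.sin(np.radians(80.1))]); r0=np.array([.6496,.0805])
for x,y,z in [(183,143,.008),(365,184,.008),(300,103,.062),(430,135,.062)]:
    P=onz(c,420+x/2.6,y/2.6,z); print(P.round(4),'restx',((P[:2]-r0)@t).round(4))
P=np.array([.6244,-.0668]); print('grip restx',(P-r0)@t,'tip',P+t*.183)
c=dict(np.load('/tmp/side0.npz')); print('box front corner bottom', onz(c,337,224,0).round(3)); 
a=c['img'][185:240,320:385]; cv2.imwrite('pics/c13.png',cv2.resize(a,None,fx=8,fy=8,interpolation=cv2.INTER_CUBIC))
E
python3 -m pendant '0 -0.006 0 0 0;0 -0.006 0 0 0;0 -0.005 0 0 0;0 -0.004 0 0 0;0 -0.003 0 0 0';python3 -m pendant '0 -0.003 0 0 0;0 -0.003 0 0 0;0 -0.003 0 0 0;0 -0.003 0 0 0;0 -0.003 0 0 0'
```

```text
[0.6274 0.1348 0.008 ] restx 0.0497
[0.6969 0.1231 0.008 ] restx 0.0501
[0.6382 0.136  0.062 ] restx 0.0528
[0.6804 0.1283 0.062 ] restx 0.0524
grip restx -0.1494392170696393 tip [0.65586303 0.11347501]
box front corner bottom [0.685 0.232 0.   ]
time: 15.15
ee_pos: [0.6286, -0.0436, 0.0134]
tool_rot: [-0.454, 0.542, -0.542, 0.454]
force: [-0.2, -0.3, -1.5]
gripper_width: 0.216
time: 15.65
ee_pos: [0.6313, -0.0293, 0.0134]
tool_rot: [0.454, -0.542, 0.542, -0.454]
force: [0.6, 0.7, -1.6]
gripper_width: 0.215
```

View pics/c13.png

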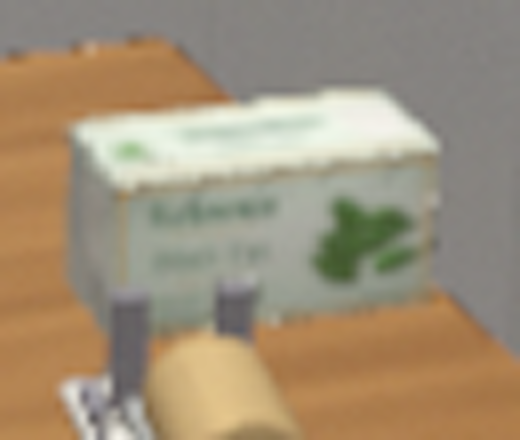

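Stop's front face by eye at rest x ≈ 50 mm, so about 29 mm to go; the rod tip ends about 25 mm short of the box.

```bash
python3 -m pendant '0 -0.003 0 0 0;0 -0.003 0 0 0;0 -0.003 0 0 0;0 -0.003 0 0 0;0 -0.003 0 0 0';python3 -m pendant '0 -0.002 0 0 0;0 -0.002 0 0 0;0 -0.001 0 0 0;0 0 0 0 0;0 0 0 0 0'
python3 - <<'E'
from h import *
c=cap('wrist','w11.png'); print(robot.observe()['force'],robot.observe()['ee_pos'])
E
```

```text
time: 16.15
ee_pos: [0.6339, -0.0144, 0.0134]
tool_rot: [-0.454, 0.543, -0.542, 0.454]
force: [-0.2, 0.1, -0.4]
gripper_width: 0.219
time: 16.65
ee_pos: [0.6348, -0.0097, 0.0134]
tool_rot: [-0.454, 0.542, -0.542, 0.454]
force: [-0.5, 0.2, -0.9]
gripper_width: 0.217
[-0.24195466  0.43125451 -1.02152952] [ 0.63476034 -0.00974663  0.01341193]
```

View pics/w11.png

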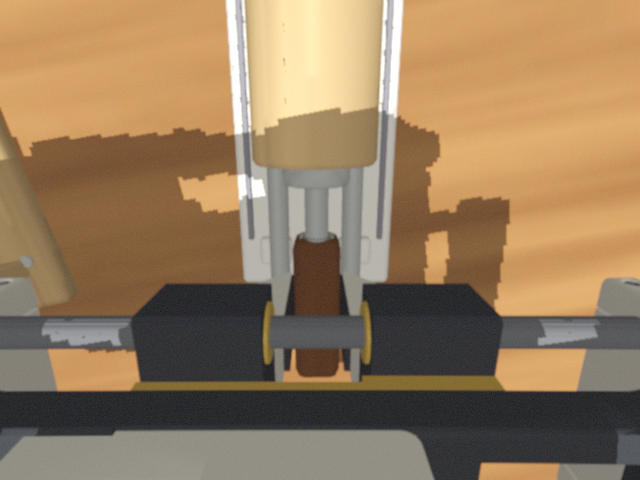

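Roller is against the collar (316,168) and being pushed. Now 1 mm steps.

```bash
python3 -m pendant '0 -0.001 0 0 0;0 -0.001 0 0 0;0 -0.001 0 0 0;0 -0.001 0 0 0;0 -0.001 0 0 0';python3 -m pendant '0 -0.001 0 0 0;0 -0.001 0 0 0;0 0 0 0 0'
```

```text
time: 17.2
ee_pos: [0.6357, -0.0047, 0.0134]
tool_rot: [-0.454, 0.542, -0.542, 0.454]
force: [0.2, -0.4, -0.9]
gripper_width: 0.215
time: 17.5
ee_pos: [0.636, -0.0027, 0.0134]
tool_rot: [-0.454, 0.542, -0.542, 0.454]
force: [0.6, 0.7, -0.3]
gripper_width: 0.214
```

```bash
python3 -m pendant '0 -0.001 0 0 0;0 0 0 0 0';python3 -m pendant '0 -0.001 0 0 0;0 0 0 0 0'
```

```text
time: 17.7
ee_pos: [0.6362, -0.0017, 0.0134]
tool_rot: [-0.454, 0.542, -0.542, 0.454]
force: [-0.8, -0.3, -1.1]
gripper_width: 0.214
time: 17.9
ee_pos: [0.6364, -0.0007, 0.0134]
tool_rot: [-0.454, 0.542, -0.542, 0.454]
force: [-0.9, 0.6, -0.7]
gripper_width: 0.215
```

```bash
python3 -m pendant '0 -0.001 0 0 0;0 0 0 0 0';python3 -m pendant '0 -0.001 0 0 0;0 0 0 0 0'
```

```text
time: 18.1
ee_pos: [0.6366, 0.0002, 0.0134]
tool_rot: [-0.454, 0.542, -0.542, 0.454]
force: [0.8, -0.5, -0.7]
gripper_width: 0.219
time: 18.3
ee_pos: [0.6367, 0.0011, 0.0134]
tool_rot: [-0.454, 0.542, -0.542, 0.454]
force: [0.4, -1.1, 0.3]
gripper_width: 0.209
```

```bash
python3 -m pendant '0 -0.001 0 0 0;0 0 0 0 0'
```

```text
time: 18.5
ee_pos: [0.6367, 0.0012, 0.0134]
tool_rot: [0.454, -0.542, 0.543, -0.453]
force: [-1.5, -4.0, -0.4]
gripper_width: 0.214
```

Contact: the force jumps to about 4 N. One more mm.

```bash
python3 -m pendant '0 -0.001 0 0 0;0 0 0 0 0'
```

```text
time: 18.7
ee_pos: [0.6367, 0.0013, 0.0135]
tool_rot: [0.454, -0.542, 0.543, -0.453]
force: [-2.3, -8.4, -0.5]
gripper_width: 0.217
```

```bash
python3 -m pendant '0 -0.0003 0 0 0;0 0 0 0 0;0 0 0 0 0;0 0 0 0 0;0 0 0 0 0'; python3 -m pendant '0 0 0 0 0;0 0 0 0 0;0 0 0 0 0;0 0 0 0 0;0 0 0 0 0'; python3 -m pendant '0 0 0 0 0;0 0 0 0 0;0 0 0 0 0'
```

```text
time: 19.2
ee_pos: [0.6367, 0.0012, 0.0135]
tool_rot: [0.454, -0.542, 0.543, -0.453]
force: [-2.5, -10.0, -0.7]
gripper_width: 0.213
time: 19.7
ee_pos: [0.6367, 0.0012, 0.0135]
tool_rot: [0.454, -0.542, 0.543, -0.453]
force: [-3.3, -8.9, 0.0]
gripper_width: 0.218
time: 20.0
ee_pos: [0.6368, 0.0012, 0.0135]
tool_rot: [0.454, -0.542, 0.543, -0.453]
force: [-2.1, -10.1, 0.3]
gripper_width: 0.217
```

Held about 10 N for 1.3 s. Relieve, then lift gently.

```bash
python3 -m pendant '0 0.0015 0 0 0;0 0.001 0 0 0;0 0 0 0 0;0 0 0 0 0'; python3 -m pendant '0 0 -0.001 0 0;0 0 -0.001 0 0;0 0 -0.001 0 0;0 0 -0.001 0 0;0 0 -0.001 0 0';python3 -m pendant '0 0 -0.001 0 0;0 0 -0.001 0 0;0 0 -0.001 0 0;0 0 0 0 0;0 0 0 0 0'
python3 - <<'E'
from h import *
c=cap('wrist','w12.png'); o=robot.observe(); print(o['force'],o['ee_pos'])
print('roller',[pt(c,316,v).round(4).tolist() for v in range(3,160,20)],'handle',[pt(c,316,v).round(4).tolist() for v in (215,245,280)])
c=cap('side','s12.png'); cv2.imwrite('pics/c14.png',cv2.resize(c['img'][170:290,290:410],None,fx=5,fy=5,interpolation=cv2.INTER_CUBIC))
E
```

```text
time: 20.4
ee_pos: [0.6368, 0.0012, 0.0134]
tool_rot: [-0.454, 0.542, -0.542, 0.454]
force: [-1.0, -1.8, -1.1]
gripper_width: 0.216
time: 20.9
ee_pos: [0.6367, 0.0011, 0.0185]
tool_rot: [-0.454, 0.543, -0.542, 0.454]
force: [0.7, -0.9, -1.3]
gripper_width: 0.217
time: 21.4
ee_pos: [0.6367, 0.0009, 0.0215]
tool_rot: [0.454, -0.542, 0.542, -0.454]
force: [-0.6, -0.4, -1.5]
gripper_width: 0.214
[ 0.42980086  0.29857598 -1.84847279] [0.63664126 0.00090818 0.02140771]
roller [[0.6562, 0.1121, 0.0668], [0.6553, 0.1069, 0.0664], [0.6543, 0.1015, 0.0662], [0.6532, 0.0956, 0.0672], [0.6522, 0.0899, 0.0673], [0.6511, 0.0839, 0.0667], [0.65, 0.0777, 0.0674], [0.6488, 0.0714, 0.0671]] handle [[0.6437, 0.043, 0.0499], [0.6417, 0.0317, 0.0542], [0.639, 0.0169, 0.0547]]
```

View pics/w12.png

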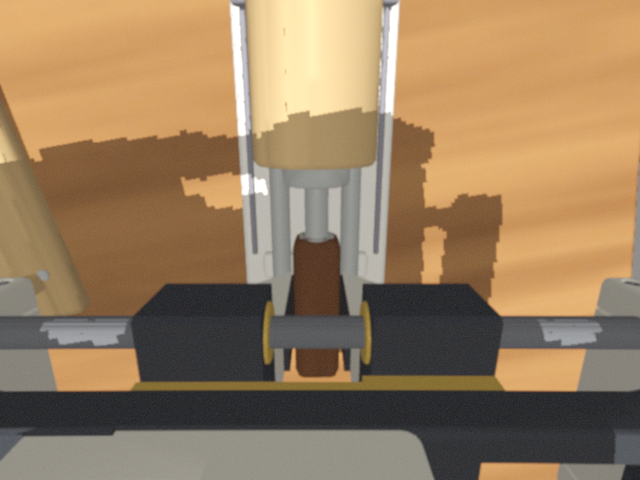

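View pics/c14.png

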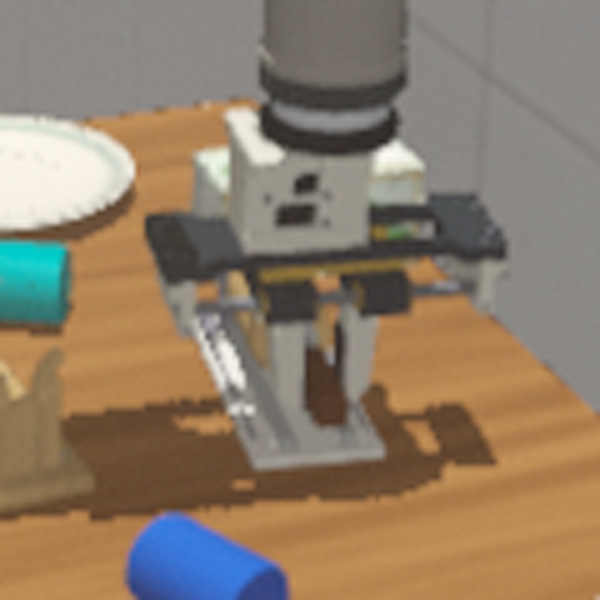

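Roller lifted with the spindle (top 0.067, level). Raising on.

```bash
python3 -m pendant '0 0 -0.003 0 0;0 0 -0.005 0 0;0 0 -0.008 0 0;0 0 -0.01 0 0;0 0 -0.012 0 0'; python3 -m pendant '0 0 -0.012 0 0;0 0 -0.012 0 0;0 0 -0.012 0 0;0 0 -0.01 0 0;0 0 -0.008 0 0';python3 -m pendant '0 0 -0.006 0 0;0 0 -0.004 0 0;0 0 0 0 0;0 0 0 0 0;0 0 0 0 0'
python3 - <<'E'
from h import *
from scipy.spatial.transform import Rotation as R
c=cap('wrist','w13.png'); o=robot.observe(); print(o['force'],o['ee_pos'],o['gripper_width'])
print('roller',[pt(c,316,v).round(4).tolist() for v in range(3,160,20)],'handle',[pt(c,316,v).round(4).tolist() for v in (215,245,280)])
M=R.from_quat(o['tool_rot']).as_matrix(); print('yaw z',np.degrees(np.arctan2(M[1,2],M[0,2])))
c=cap('side','s13.png'); cv2.imwrite('pics/c15.png',cv2.resize(c['img'][130:280,270:420],None,fx=4,fy=4,interpolation=cv2.INTER_CUBIC))
E
```

```text
time: 22.0
ee_pos: [0.6367, 0.0009, 0.0605]
tool_rot: [0.453, -0.542, 0.542, -0.454]
force: [-0.5, 0.4, -1.6]
gripper_width: 0.214
time: 22.5
ee_pos: [0.6369, 0.0009, 0.1146]
tool_rot: [0.453, -0.542, 0.543, -0.454]
force: [-0.6, 0.5, -0.9]
gripper_width: 0.215
time: 23.0
ee_pos: [0.6364, 0.0009, 0.1228]
tool_rot: [-0.454, 0.543, -0.542, 0.453]
force: [-0.3, -1.3, -1.2]
gripper_width: 0.218
[-0.62002235  0.33576024 -1.64240979] [0.63639047 0.00091886 0.12284523] 0.21828268257634897
roller [[0.6559, 0.1121, 0.1682], [0.655, 0.1069, 0.1678], [0.654, 0.1014, 0.1681], [0.653, 0.0957, 0.1682], [0.6519, 0.09, 0.1677], [0.6496, 0.0747, 0.2929], [0.6497, 0.0778, 0.1686], [0.6486, 0.0714, 0.1678]] handle [[0.6434, 0.0428, 0.1503], [0.6413, 0.0311, 0.1537], [0.6387, 0.0166, 0.1554]]
yaw z -10.199483567887594
```

View pics/w13.png

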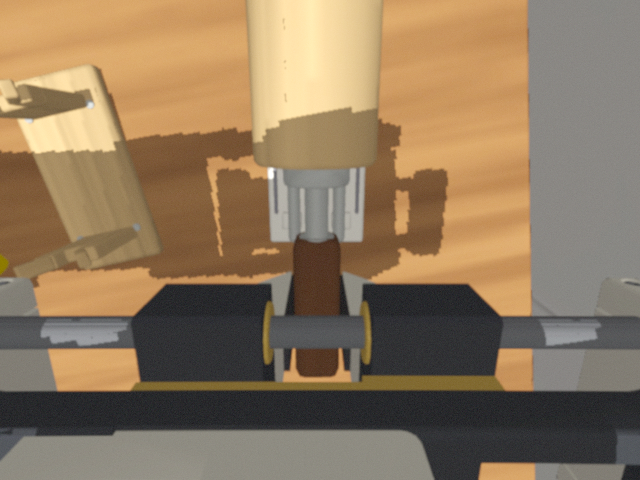

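View pics/c15.png

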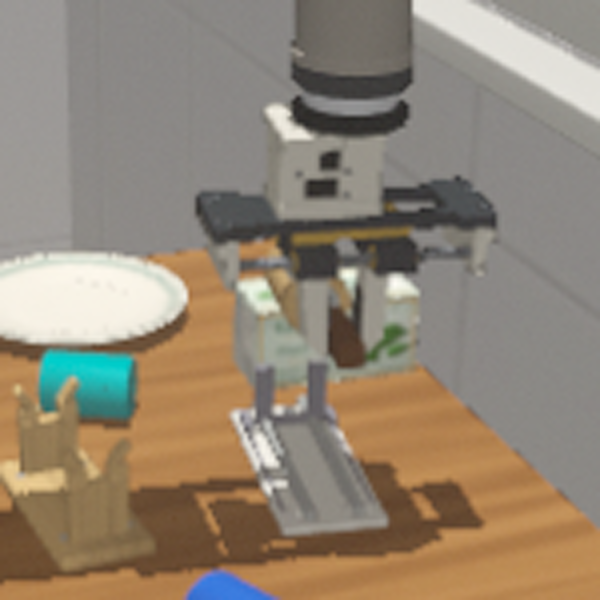

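```bash
python3 -m pendant '0 0 0 0 -0.036;0 0 0 0 -0.048;0 0 0 0 -0.048;0 0 0 0 -0.048;0 0 0 0 -0.036'; python3 -m pendant '0 0.001 0 -0.01 0;0 0.0015 0 -0.02 0;0 0.0015 0 -0.025 0;0 0.002 0 -0.025 0;0 0.0015 0 -0.025 0'; python3 -m pendant '0 0.0015 0 -0.025 0;0 0.001 0 -0.02 0;0 0.001 0 -0.0167 0;0 0 0 0 0;0 0 0 0 0'
python3 -m pendant '0 0 0 0 0;0 0 0 0 0'
python3 - <<'E'
from h import *
from scipy.spatial.transform import Rotation as R
c=cap('wrist','w14.png'); np.savez('/tmp/w14.npz',**c); o=robot.observe(); print(o['force'],o['ee_pos'],o['gripper_width'])
print('roller',[pt(c,316,v).round(4).tolist() for v in range(3,160,40)],'handle',[pt(c,316,v).round(4).tolist() for v in (245,280)])
M=R.from_quat(o['tool_rot']).as_matrix(); print('yaw z',np.degrees(np.arctan2(M[1,2],M[0,2])))
c=cap('top','t14.png');np.savez('/tmp/t14.npz',**c); c=cap('side','s14.png'); cv2.imwrite('pics/c16.png',cv2.resize(c['img'][150:290,220:360],None,fx=4.2,fy=4.2,interpolation=cv2.INTER_CUBIC))
E
```

```text
time: 23.6
ee_pos: [0.6366, 0.0009, 0.1231]
tool_rot: [0.51, -0.49, 0.49, -0.51]
force: [0.7, -0.4, -1.6]
gripper_width: 0.217
time: 24.1
ee_pos: [0.531, -0.0107, 0.1232]
tool_rot: [0.509, -0.49, 0.49, -0.509]
force: [0.0, -0.4, -0.8]
gripper_width: 0.214
time: 24.6
ee_pos: [0.4713, -0.0165, 0.1238]
tool_rot: [-0.509, 0.49, -0.491, 0.51]
force: [0.7, 0.1, -1.1]
gripper_width: 0.214
time: 24.8
ee_pos: [0.4713, -0.0164, 0.1234]
tool_rot: [-0.509, 0.49, -0.49, 0.51]
force: [-0.2, 0.2, -2.0]
gripper_width: 0.214
[-0.22368277 -0.44384477 -1.39647836] [ 0.47112602 -0.01640415  0.12327981] 0.21317071587789233
roller [[0.4666, 0.0961, 0.1697], [0.467, 0.0855, 0.1688], [0.4674, 0.0738, 0.1691], [0.4679, 0.0616, 0.1685]] handle [[0.4696, 0.0146, 0.1554], [0.4682, 0.0585, 0.2934]]
yaw z 2.191257007514566
```

View pics/w14.png

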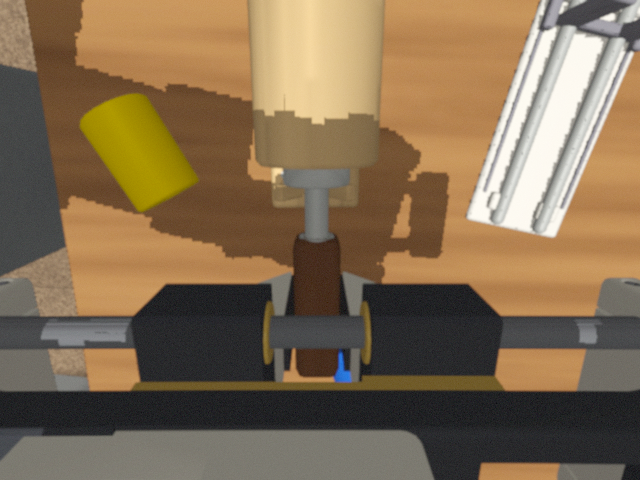

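View pics/c16.png

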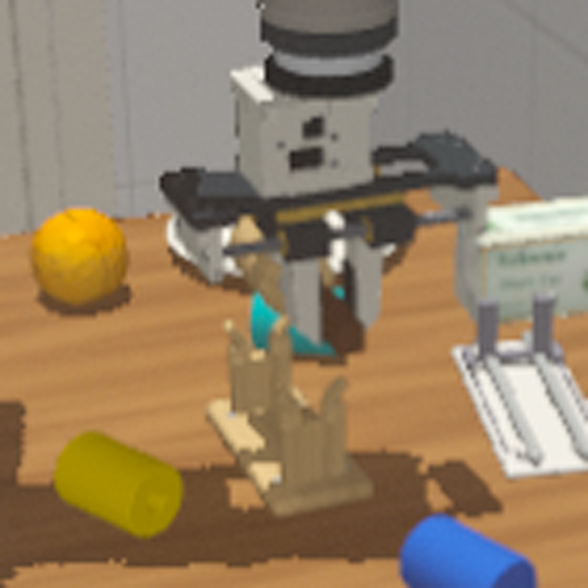

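```bash
python3 - <<'E'
from rest import *
c=dict(np.load('/tmp/w1.npz'))
print(pt(c,290,110),pt(c,350,60))
fit(c,[(78,72),(242,72),(235,437),(85,437)],(250,0),2.3,.012)
for v in (148,150,153,156,158): print(v,onz(c,320,v,.072).round(4), pt(c,320,v).round(4))
# fork tops
for v in range(0,60,4): print(v,[pt(c,u,v).round(3).tolist() for u in (298,345)])
for v in range(150,190,4): print(v,[pt(c,u,v).round(3).tolist() for u in (298,340)])
E
```

```text
[0.43679133 0.07854858 0.01146469] [0.49326483 0.12535461 0.01228853]
centre [0.4662 0.0745 0.012 ] yaw 92.19 [0.0665, 0.1484, 0.0685, 0.1485]
148 [0.4674 0.0455 0.072 ] [0.4674 0.0455 0.0724]
150 [0.4674 0.0439 0.072 ] [0.4674 0.0439 0.0731]
153 [0.4675 0.0414 0.072 ] [0.4675 0.0415 0.0742]
156 [0.4676 0.0389 0.072 ] [0.4676 0.0389 0.0734]
158 [0.4677 0.0372 0.072 ] [0.4677 0.0368 0.0657]
0 [[0.442, 0.177, 0.001], [0.486, 0.179, -0.0]]
4 [[0.442, 0.173, 0.001], [0.487, 0.175, -0.001]]
8 [[0.442, 0.17, -0.0], [0.487, 0.172, 0.001]]
12 [[0.442, 0.167, 0.001], [0.487, 0.169, -0.001]]
16 [[0.442, 0.164, -0.001], [0.487, 0.166, -0.001]]
20 [[0.442, 0.16, 0.001], [0.487, 0.162, 0.001]]
24 [[0.443, 0.157, 0.001], [0.487, 0.158, 0.001]]
28 [[0.443, 0.154, -0.0], [0.488, 0.155, 0.0]]
32 [[0.443, 0.148, 0.011], [0.483, 0.132, 0.082]]
36 [[0.447, 0.129, 0.078], [0.483, 0.129, 0.084]]
40 [[0.447, 0.126, 0.078], [0.483, 0.127, 0.081]]
44 [[0.447, 0.123, 0.079], [0.483, 0.124, 0.082]]
48 [[0.447, 0.121, 0.076], [0.485, 0.124, 0.066]]
52 [[0.446, 0.121, 0.062], [0.488, 0.132, 0.011]]
56 [[0.446, 0.121, 0.046], [0.488, 0.129, 0.012]]
150 [[0.446, 0.04, 0.012], [0.488, 0.042, 0.011]]
154 [[0.446, 0.036, 0.012], [0.489, 0.038, 0.012]]
158 [[0.446, 0.032, 0.012], [0.489, 0.034, 0.013]]
162 [[0.446, 0.028, 0.013], [0.489, 0.03, 0.011]]
166 [[0.448, 0.027, 0.045], [0.487, 0.029, 0.049]]
170 [[0.449, 0.027, 0.08], [0.485, 0.028, 0.079]]
174 [[0.45, 0.024, 0.082], [0.485, 0.025, 0.079]]
178 [[0.45, 0.021, 0.082], [0.485, 0.022, 0.079]]
182 [[0.446, 0.008, 0.011], [0.49, 0.01, 0.013]]
186 [[0.446, 0.004, 0.013], [0.49, 0.005, 0.013]]
```

Stand measured: forks at y≈0.023 and 0.126. Shifting back 1.5 mm toward nominal home, then lowering.

```bash
python3 -m pendant '0 0.0015 0.005 -0.0006 0;0 0 0.01 0 0;0 0 0.01 0 0;0 0 0.008 0 0;0 0 0.005 0 0';python3 -m pendant '0 0 0.004 0 0;0 0 0.004 0 0;0 0 0.004 0 0;0 0 0 0 0;0 0 0 0 0'
python3 - <<'E'
from h import *
c=cap('wrist','w15.png'); np.savez('/tmp/w15.npz',**c); o=robot.observe(); print(o['force'],o['ee_pos'],o['gripper_width'])
c=cap('top','t15.png');cv2.imwrite('pics/c17.png',cv2.resize(c['img'][220:310,220:350],None,fx=5,fy=5,interpolation=cv2.INTER_CUBIC)); c=cap('side','s15.png'); cv2.imwrite('pics/c16b.png',cv2.resize(c['img'][180:290,240:350],None,fx=5,fy=5,interpolation=cv2.INTER_CUBIC))
E
```

```text
time: 25.45
ee_pos: [0.4694, -0.0179, 0.0842]
tool_rot: [0.51, -0.491, 0.49, -0.509]
force: [0.4, -0.7, -2.2]
gripper_width: 0.218
time: 25.95
ee_pos: [0.47, -0.0179, 0.0735]
tool_rot: [-0.509, 0.49, -0.49, 0.509]
force: [-0.5, 0.4, -1.7]
gripper_width: 0.219
[-0.51987555  0.93958733 -1.87956367] [ 0.47013786 -0.01797886  0.07359114] 0.21280358896524532
```

View pics/w15.png

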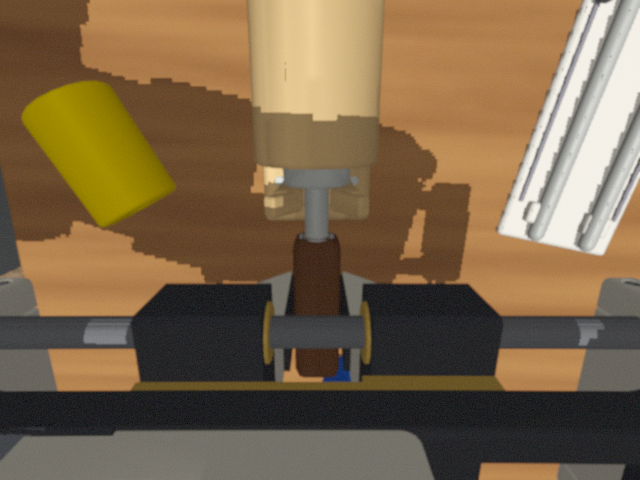

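View pics/c17.png

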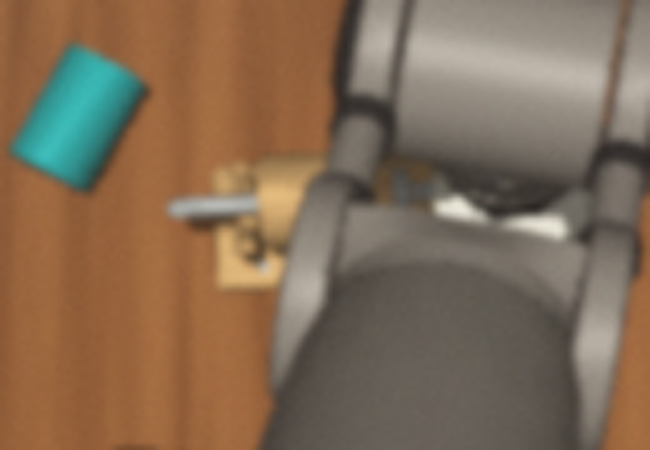

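View pics/c16b.png

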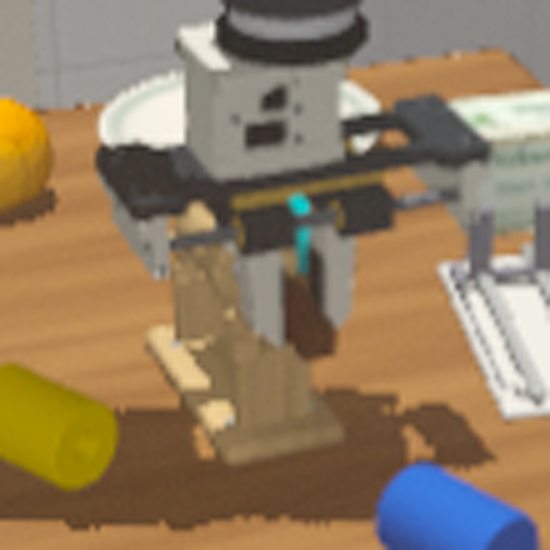

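```bash
python3 - <<'E'
from h import *
c=dict(np.load('/tmp/t14.npz'))
img=cv2.imread('pics/t15.png'); hsv=cv2.cvtColor(img,cv2.COLOR_BGR2HSV)
print(img[258:264,262:282].tolist()[0]); print(hsv[256,258:284].tolist())
for u in (270,271,272,273): print(u,onz(c,u,258,.105).round(4),onz(c,u,258,.0965).round(4))
# fork in same top view originally
print('fork in top0', onz(c,235+187/5,170+430/5,.08),onz(c,235+165/5,170+430/5,.08))
E
```

```text
[[88, 123, 158], [99, 137, 170], [107, 147, 179], [107, 146, 175], [103, 138, 166], [100, 129, 154], [100, 127, 149], [102, 127, 147], [100, 127, 148], [108, 149, 181], [119, 175, 214], [123, 183, 223], [123, 185, 225], [123, 184, 225], [124, 184, 225], [121, 181, 222], [119, 178, 219], [115, 171, 210], [102, 144, 175], [92, 111, 128]]
[[13, 152, 156], [13, 153, 162], [13, 153, 163], [13, 146, 164], [15, 133, 171], [17, 123, 186], [17, 117, 198], [17, 118, 195], [17, 119, 182], [17, 120, 166], [17, 122, 155], [17, 121, 147], [17, 122, 134], [17, 120, 157], [17, 118, 186], [17, 119, 195], [17, 118, 198], [17, 117, 198], [17, 117, 200], [17, 118, 196], [17, 119, 195], [17, 120, 194], [17, 117, 181], [17, 107, 152], [16, 77, 119], [16, 51, 104]]
270 [0.4719 0.1191 0.105 ] [0.4732 0.12   0.0965]
271 [0.4718 0.1165 0.105 ] [0.4731 0.1174 0.0965]
272 [0.4717 0.1139 0.105 ] [0.473  0.1147 0.0965]
273 [0.4717 0.1112 0.105 ] [0.473  0.1121 0.0965]
fork in top0 [0.48096393 0.1153308  0.08      ] [0.48126326 0.12713504 0.08      ]
```

Roller's far end at y≈0.1155, fork's inner face ≈0.121: clear. Shift back 1 mm more and lower.

```bash
python3 -m pendant '0 0.001 0.003 0 0;0 0 0.004 0 0;0 0 0.004 0 0;0 0 0.004 0 0;0 0 0.004 0 0'; python3 -m pendant '0 0 0.004 0 0;0 0 0.003 0 0;0 0 0.003 0 0;0 0 0.002 0 0;0 0 0 0 0'; python3 -m pendant '0 0 0.001 0 0;0 0 0 0 0;0 0 0 0 0'
```

```text
time: 26.6
ee_pos: [0.4699, -0.0189, 0.0539]
tool_rot: [0.509, -0.491, 0.49, -0.509]
force: [0.4, -0.2, -2.1]
gripper_width: 0.218
time: 27.1
ee_pos: [0.4698, -0.0189, 0.0421]
tool_rot: [0.509, -0.491, 0.49, -0.509]
force: [0.8, -0.4, -2.1]
gripper_width: 0.221
time: 27.4
ee_pos: [0.4701, -0.0189, 0.0415]
tool_rot: [-0.509, 0.49, -0.49, 0.509]
force: [-0.1, -0.3, -0.7]
gripper_width: 0.216
```

```bash
python3 -m pendant '0 0 0.001 0 0;0 0 0.001 0 0;0 0 0 0 0'; python3 -m pendant '0 0 0.001 0 0;0 0 0 0 0;0 0 0 0 0';python3 -m pendant '0 0 0.0005 0 0;0 0 0 0 0;0 0 0 0 0'
```

```text
time: 27.7
ee_pos: [0.4699, -0.0189, 0.0393]
tool_rot: [0.509, -0.491, 0.49, -0.509]
force: [0.2, 0.2, -2.7]
gripper_width: 0.213
time: 28.0
ee_pos: [0.47, -0.0189, 0.0384]
tool_rot: [-0.509, 0.49, -0.49, 0.509]
force: [0.0, 0.6, -1.8]
gripper_width: 0.219
time: 28.3
ee_pos: [0.47, -0.0189, 0.0379]
tool_rot: [-0.509, 0.49, -0.49, 0.509]
force: [-0.3, -0.0, -1.6]
gripper_width: 0.217
```

```bash
python3 -m pendant '0 0 0.0005 0 0;0 0 0 0 0;0 0 0 0 0'; python3 -m pendant '0 0 0.0005 0 0;0 0 0 0 0;0 0 0 0 0'
python3 - <<'E'
from h import *
F=[]
for i in range(3):
    c=cap('wrist','w16_%d.png'%i); F.append(robot.observe()['force'])
print(np.mean(F,0),robot.observe()['ee_pos'])
print('rod/handle',[pt(c,316,v).round(4).tolist() for v in (3,50,100,150,215,245,265)])
E
```

```text
time: 28.6
ee_pos: [0.4701, -0.019, 0.0375]
tool_rot: [-0.509, 0.49, -0.49, 0.509]
force: [-0.9, 0.1, -0.1]
gripper_width: 0.213
time: 28.9
ee_pos: [0.4701, -0.019, 0.0372]
tool_rot: [-0.509, 0.49, -0.491, 0.51]
force: [-1.0, -0.2, 3.8]
gripper_width: 0.216
[-0.98089756 -0.77155354  3.98320217] [ 0.4701315  -0.01896186  0.03713045]
rod/handle [[0.4654, 0.0938, 0.0829], [0.4659, 0.0809, 0.0829], [0.4665, 0.0661, 0.0834], [0.4671, 0.0503, 0.0832], [0.468, 0.0235, 0.0648], [0.4685, 0.0118, 0.0686], [0.4688, 0.0036, 0.07]]
```

View pics/w16_0.png

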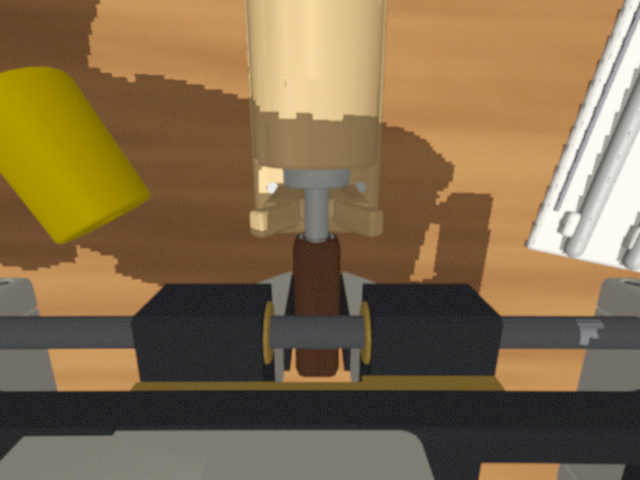

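Contact with the notches (force z from -1.6 up to +4 N) at the original home height; neck in the first fork (316,215). Ease off 0.4 mm and open.

```bash
python3 -m pendant '0 0 -0.0004 0 0;0.28 0 0 0 0;0.28 0 0 0 0;0.6 0 0 0 0;0.6 0 0 0 0'; python3 -m pendant '0.6 0 0 0 0;0.6 0 0 0 0;0.6 0 0 0 0;0.6 0 0 0 0;0.6 0 0 0 0'
python3 - <<'E'
from h import *
c=cap('wrist','w17.png'); print(robot.observe()['force'],robot.observe()['ee_pos'])
E
```

```text
time: 29.55
ee_pos: [0.4699, -0.0189, 0.0372]
tool_rot: [0.509, -0.491, 0.49, -0.509]
force: [-0.6, 0.3, -0.8]
gripper_width: 0.406
time: 30.05
ee_pos: [0.47, -0.0189, 0.0373]
tool_rot: [-0.509, 0.49, -0.49, 0.509]
force: [-0.5, -0.6, -0.2]
gripper_width: 0.601
[-0.42319732 -0.28800205  0.53711136] [ 0.46999089 -0.01893026  0.03730299]
```

View pics/w17.png

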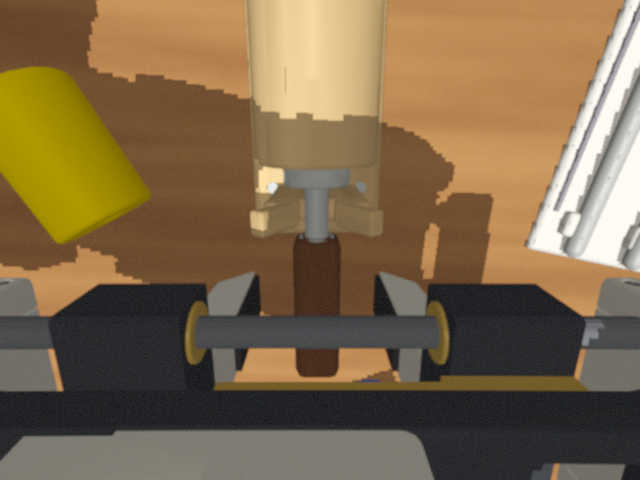

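Open, fingers clear of the handle (316,305), nothing shifted. Withdraw straight up, then look.

```bash
python3 -m pendant '0.6 0 -0.01 0 0;0.6 0 -0.02 0 0;0.6 0 -0.04 0 0;0.6 0 -0.04 0 0;0.6 0 -0.04 0 0'; python3 -m pendant '0.6 0.04 -0.02 0 0;0.6 0.04 0 0 0;0.6 0.02 0 0 0;0.6 0 0 0 0;0.6 0 0 0 0'
python3 - <<'E'
from h import *
c=cap('wrist','w18.png');np.savez('/tmp/w18.npz',**c); print(robot.observe()['force'],robot.observe()['ee_pos'])
c=cap('side','s18.png'); cv2.imwrite('pics/c18.png',cv2.resize(c['img'][190:290,230:350],None,fx=6,fy=6,interpolation=cv2.INTER_CUBIC))
E
```

```text
time: 30.6
ee_pos: [0.4697, -0.0189, 0.1896]
tool_rot: [-0.509, 0.49, -0.491, 0.51]
force: [1.5, -1.0, -0.5]
gripper_width: 0.595
time: 31.1
ee_pos: [0.4735, -0.1186, 0.2076]
tool_rot: [-0.509, 0.491, -0.491, 0.509]
force: [-0.2, 0.7, -0.7]
gripper_width: 0.602
[ 0.14694213 -0.5591225   0.41723635] [ 0.47352856 -0.11812756  0.20749508]
```

View pics/w18.png

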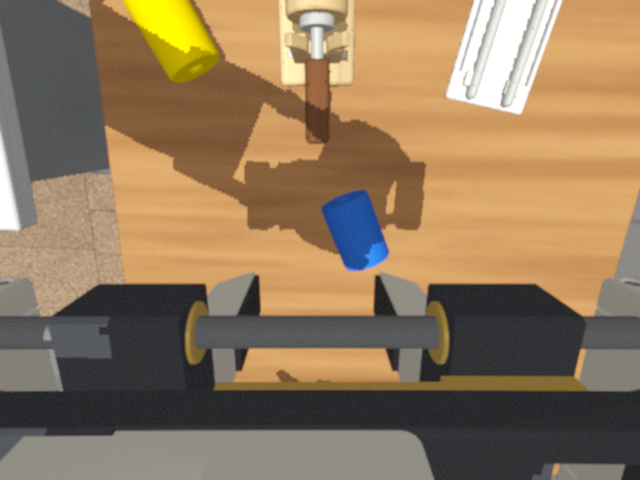

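View pics/c18.png

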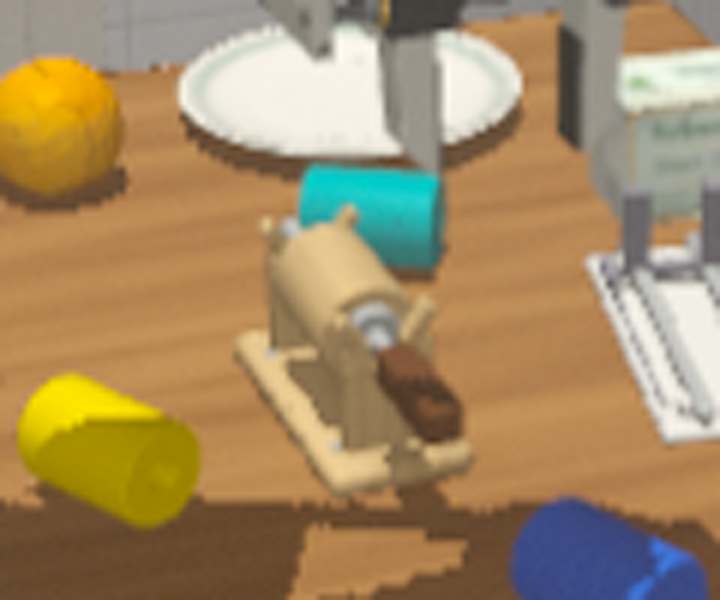

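View pics/s18.png

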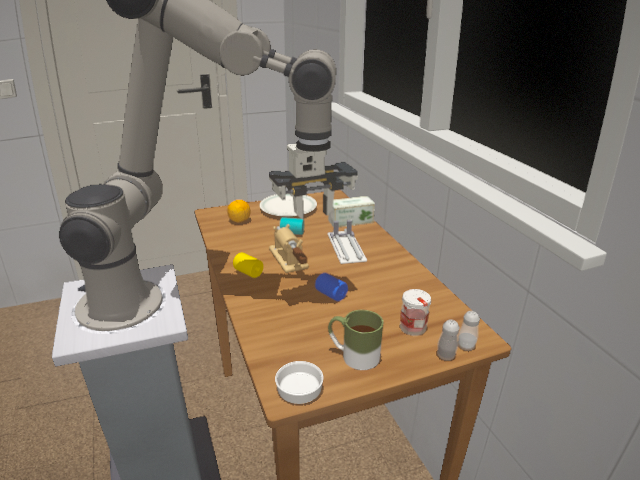

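The side view shows the roller between the forks on the spindle, the handle outside the first fork, rest empty, bystanders in place. A last look from the top.

```bash
python3 -m pendant '0.6 0.05 -0.02 0 0;0.6 0.05 0 0 0;0.6 0.05 0 0 0;0.6 0 0 0 0;0.6 0 0 0 0'; python3 - <<'E'
from h import *
c=cap('top','t19.png'); cv2.imwrite('pics/c19.png',cv2.resize(c['img'][160:290,200:350],None,fx=4.5,fy=4.5,interpolation=cv2.INTER_CUBIC))
a=cv2.imread('pics/top0.png').astype(int)
for n,(u0,v0,u1,v1) in dict(mug=(432,230,478,275),jar=(418,178,450,212),orange=(160,275,200,312),box=(210,138,248,200)).items(): print(n,abs(a[v0:v1,u0:u1]-c['img'][v0:v1,u0:u1]).mean().round(2))
E
```

```text
time: 31.7
ee_pos: [0.4793, -0.2648, 0.2254]
tool_rot: [-0.509, 0.491, -0.49, 0.509]
force: [-0.2, 0.8, 0.5]
gripper_width: 0.6
mug 39.29
jar 60.86
orange 0.94
box 0.81
```

View pics/c19.png

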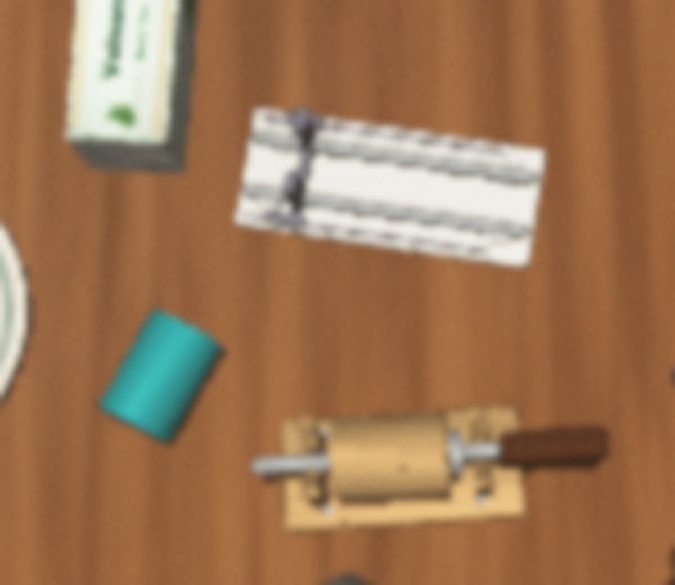

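Roller (390,455) sits between both forks, with gaps to each. Mug and jar differ in the top comparison because the arm now covers them there. In the side view at 31 s they look unmoved.

```bash
python3 - <<'E'
import cv2
a=cv2.imread('pics/side0.png').astype(int);b=cv2.imread('pics/s18.png').astype(int)
print('mug',abs(a[310:370,325:385]-b[310:370,325:385]).mean(),'jar',abs(a[288:336,398:432]-b[288:336,398:432]).mean())
from plant import hand_in
print(hand_in())
E
```

```text
mug 4.55824074074074 jar 5.129289215686274
the job is handed in; nothing more can be done
None
```

The job is done and handed in at about 32 s of the 69 s allowed. The roller is on the spindle in the stand, between the two forks, with the neck and rod lying in the notches.

- **Grasp:** The first grasp closed just above the handle and moved nothing. The images put the fingertips about 12 mm behind the reported TCP, not 14 mm ahead as stated. I went about 25 mm lower and gripped on the second try.
- **Push:** The rod went through the bore without moving the roller. The stop was felt about where the pictures put it, at x ≈ 50 mm. I held the push at 9 to 10.5 N for about 1.3 s.
- **Return:** I lifted the roller off level and lowered it until the forks took about 4 N. I set the spindle about 2.5 mm nearer its measured home than it first lay, and measured 5 mm of clearance to the second fork before the last millimetre of that. Then I released it and moved clear.
- **Last checks:** The top view shows gaps at both ends of the roller, the handle outside the first fork and the rest empty. The orange and box are unchanged in the top view (mean difference under 1 grey level).
- **Checks that disagreed:** In the top view the mug and jar comparison was useless because the arm covered them. In the side view they differ by about 5 grey levels, with no shift visible. I put that down to noise and light but did not confirm it before handing in.

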